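# Stow the wheel sockets in the tool case

## Robot

A 7-joint arm with a two-finger parallel gripper is mounted at the origin on the work surface. World frame = base frame: x ahead of the robot, y to its left, z up, the work surface at z = 0. Lengths are in m, angles in rad, forces in N, time in s.
With the tool pointing down it reaches from about 0.4 to 0.85 m from the base axis. Payload 4.5 kg.
Tool frame: the origin (TCP) lies at the centre of the arm's flange, where the gripper is bolted on; the fingertips stand 166 mm ahead of it and the grasp point (between the pads) lies 147 mm ahead of it (env.finger_overhang is the distance from the TCP to the fingertips, in m); z points along the fingers, y is the line along which they close (so a half turn about z gives the same grasp; the last joint's range is limited). The gripper opens to 88 mm and grips with 3 to 60 N. Pads are 18 mm wide; open, the fingers measure 123 mm over their backs; the gripper's body (75 mm by 187 mm) begins 45 mm behind the grasp point.
Start: joints at [1.295, 0.689, -0.195, 1.565, 0.157, 0.902, -0.215], TCP at [0.191, -0.595, 0.405] pointing down, gripper open.
Joint ranges: [-3.01, 3.01], [-0.46, 2.08], [-1.47, 1.51], [0.13, 2.56], [-1, 4.14], [0.04, 2.09], [-2.66, 2.66]. Speed limits (rad/s): [2.57, 2.57, 3.14, 3.14, 3.14, 3.14, 3.14].

## Interface

Orientations are given as a rotation vector (axis times angle).
In Python, from cell import env, snapshot gives the robot as it stands.
- The arm moves only by the tool arm_command, never from a script. Its argument "series" is a list of rows, each a list of 2 entries, a list of its own where there are three numbers: the shift along the tool's x, y, z in m, then the turn, a rotation vector about the tool's x, y, z in rad. In form: [[[dx, dy, dz], [rx, ry, rz]], ...]. A call has 1 to 5 rows; each row is the pose to reach, as a shift and turn from the pose commanded when the call began, along the tool's axes at that moment; what a row does not reach only later rows make up. A row lasts 1/10 s, in which the tool goes at most 50 mm and 8.59 degrees, less where a joint would pass 70% of its speed; a pose out of reach is approached as far as the arm can. A call with a gripper value outside its range is refused whole. "gripper" is the opening in per cent of the stroke, from 0 (shut) to 100 (fully open), set as the call begins (left out, the last holds). The fingers move at their own pace and stop on an object; "newtons" is the grip in N (left out, the last holds). Time passes only in rows, so rows that repeat a pose let the fingers close. It gives the time, the measured TCP pose, the force, the opening and the grip force at its end, in the units of the state.
- env.observe(): the state, without advancing time (a new reading comes with each control period).
- snapshot(name): name is "side" or "top"; returns a dict with "pixels" (420x560x3 uint8, red, green, blue), "depth" (420x560 float32, m along the optical axis (not along the pixel's ray), 0 where there is no reading), "fovy" (degrees; the focal length in pixels is half the picture's height over the tangent of half this angle, whatever the lens; pixels are square), "cx", "cy" (the principal point, pixels), "k1" (the pictures are not rectified: a ray, as slopes to the right and down, at radius r is drawn at 1 + k1 r^2 times it, then the intrinsics apply), "extrinsics" (4x4, takes a point from camera to world coordinates). Camera axes: x right, y down, z forward; pixel columns grow to the right and rows downward; lengths in m; the calibration is good to about 2 mm. A picture is of the moment at which its call begins.
- env.sign_off(): hands the job in; it is judged then, once.
The state is a dict: "t": time; "qpos": joint angles; "joint_velocities": joint speeds; "joint_efforts": joint torques, N m; "eef_pos": TCP position; "tool_rot": TCP orientation; "wrist_force": force on the tool from outside, world axes, zero at the start; "wrist_torque": the same for the moment, N m; "width": finger opening in m; "grasp_force": force on a finger pad.
Only numpy, scipy, OpenCV 4.12 (cv2) and the standard library are available. Lean on these libraries where they do the work, as an engineer would, in place of code of your own. Each camera call takes 0.05 s, during which the arm holds its last target. There are 200 camera calls.

## Task

Undo both cam fasteners of the red tool case (turn them fully to the stop), raise its lid until the folding stay locks and holds it up by itself, and then lay every coloured-sleeve wheel socket from the black parts tray flat on the floor of the case, leaving the plain impact socket and the drop link in the tray. When all are in, break the stay at its yellow elbow knob and lower the lid until it is fully shut; the fasteners may stay undone. Do not disturb the other tools on the bench.

Things in the scene. Friction and masses are not known exactly. Their poses are not given: they have to be found in the camera images.
- chest: red tool case, fixed to the bench: 220 deep (x), 300 wide (y), 90 mm high, walls 6 mm. Its front with two cam fasteners faces the robot; the lid hinges at the far side. Origin: centre of its underside; x from front to hinge, y to the robot's left, z up. Inner floor (black rubber) 45 mm, rim 90 mm above the bench. A ratchet lies along y inside, 80 mm behind the centre, 20 mm high; it stays.
- lid_handle (a point): middle of the lid's aluminium bar handle: round, 14 mm thick, along the case's y, 80 mm free between its posts, 35 mm above the lid's top face and 35 mm from its front edge; 185 mm from the hinge line along the lid and 43 mm at right angles to the lid. Pinched across its length, the bar turns in the fingers as the lid swings. With the lid up, a finger has 28 mm between bar and lid.
- lid_hinge (a point): a point on the hinge line of the lid, in the middle of the case's far rim, 90.5 mm above the bench and 110 mm from the case's centre; the hinge line runs along the case's y. It does not move.
- lid (a joint): lid angle, rad: 0 shut, about 1.307 resting on the locked stay, 1.335 hard stop. Lid 220 x 300 x 8 mm, 0.5 kg, hinge stiff and damped: raising takes 5 to 7 N at the handle; let go above about 0.9 rad it stays up, below about 0.6 it sinks slowly shut. It cannot rise while a fastener is done up.
- stay (a joint): elbow of the folding stay, rad: 0 folded (lid shut), 2.75 links in line (lid at 1.32), 2.97 locked past the line at its stop. A weak spring drives it past the line once the lid reaches 1.32 and the handle is let go. Locked, it carries the lid. Break it by pushing the knob away from the robot and down, 3 to 8 N; pushed to below 2.3 it stays broken, and it folds as the lid goes down.
- stay_knob (a point): yellow round knob (20 mm thick, 60 long, along the case's y) at the elbow of the steel stay outside the case's right (-y) wall. Point on its axis, 200 mm right of the case's middle; the knob reaches 25 mm further, the links lie 36 mm nearer the wall. Locked: 134 mm above the bench, 34 mm behind the case's centre; breaking moves it 25 mm along +x of the case and 20 mm down.
- cam_left_grip (a point): the left (+y) cam fastener, 128 mm in front of the case's centre and 100 mm to the side: a black wing bar 46 x 10 x 30 mm (underside 106, top 136 mm above the bench) on an upright axis, with a steel tongue 14 mm wide just under it, reaching 38 mm over the lid when fastened. The point lies on the axis, 12 mm below the bar's top; keep fingertips above the bar's underside.
- cam_right_grip (a point): the right (-y) cam fastener, 128 mm in front of the case's centre and 100 mm to the side: a black wing bar 46 x 10 x 30 mm (underside 106, top 136 mm above the bench) on an upright axis, with a steel tongue 14 mm wide just under it, reaching 38 mm over the lid when fastened. The point lies on the axis, 12 mm below the bar's top; keep fingertips above the bar's underside.
- cam_left (a joint): angle of the left cam fastener, rad: 0 fastened (wing bar and tongue along the case's x, tongue over the lid), 1.57 its stop, fully undone (wing bar along the case's front); turns clockwise seen from above, takes about 0.1 N m, stays where left. Starts between 0 and 0.25.
- cam_right (a joint): angle of the right cam fastener, rad: 0 fastened (wing bar and tongue along the case's x, tongue over the lid), 1.57 its stop, fully undone (wing bar along the case's front); turns clockwise seen from above, takes about 0.1 N m, stays where left. Starts between 0 and 0.25.
- tray: the shallow black parts tray, fixed to the bench, 215 mm (x) by 290 mm (y), floor 4 mm thick, lip 12 mm above the bench all round. Origin at the centre of its underside.
- socket_blue: a blue-sleeved wheel-nut socket: a cylinder 29 mm in diameter and 70 mm long, about 0.12 kg, with steel ends, lying in the parts tray at the start (it will not roll). Origin at its middle, on its axis; its own x axis runs along its length. Absent in some starts (no reading from the beginning).
- socket_yellow: a yellow-sleeved wheel-nut socket: a cylinder 29 mm in diameter and 70 mm long, about 0.12 kg, with steel ends, lying in the parts tray at the start (it will not roll). Origin at its middle, on its axis; its own x axis runs along its length. Absent in some starts (no reading from the beginning).
- socket_red: a red-sleeved wheel-nut socket: a cylinder 29 mm in diameter and 70 mm long, about 0.12 kg, with steel ends, lying in the parts tray at the start (it will not roll). Origin at its middle, on its axis; its own x axis runs along its length. Absent in some starts (no reading from the beginning).
- socket_green: a green-sleeved wheel-nut socket: a cylinder 29 mm in diameter and 70 mm long, about 0.12 kg, with steel ends, lying in the parts tray at the start (it will not roll). Origin at its middle, on its axis; its own x axis runs along its length. Absent in some starts (no reading from the beginning).
- impact_socket: a plain dark steel impact socket without a coloured sleeve, 29 mm in diameter and 45 mm long, lying in the tray; it stays there. Origin at its middle, x along its length.
- drop_link: a dark steel suspension drop link: a 12 mm bar with a bright square end of 29 mm at either end, 68 mm long, lying in the tray; it stays there. Origin near its middle, x along its length.
- spray_can: a blue and yellow spray can, 56 mm in diameter and 170 mm tall, standing behind the tray; a bystander, origin at the centre of its underside.
- oil_filter: an orange oil filter, 76 mm in diameter and 88 mm tall; a bystander, origin at the centre of its underside.
- wrench: a steel wrench, 180 mm long, lying to the right; a bystander, origin at the centre of its underside.
- hammer: a hammer with an orange handle, 260 mm long, lying to the left; a bystander, origin at the centre of its underside.
- torch: a black and yellow torch, 130 mm long, lying at the back; a bystander, origin at the centre of its underside.
Not all that is in view belongs to the job. What is shaped like the socket_yellow but orange is not meant.

How it is judged:
On the way, in this order (a step that is already met when the one before it is completed fails the run):
1. both cam fasteners turned to undone (beyond 1.3 rad), the lid still down (value of joint each of cam_left, cam_right above 1.3 rad and value of joint lid below 0.1 rad), for 0.2 s.
2. lid up and the stay locked past its line (value of joint lid above 1.25 rad and value of joint stay above 2.87 rad), for 0.3 s.
3. every coloured socket present lies in the case while the stay is locked (x of socket_blue in the frame of chest between -0.104 and 0.104 m and y of socket_blue in the frame of chest between -0.144 and 0.144 m and z of socket_blue in the frame of chest between 0.05 and 0.085 m and x of socket_yellow in the frame of chest between -0.104 and 0.104 m and y of socket_yellow in the frame of chest between -0.144 and 0.144 m and z of socket_yellow in the frame of chest between 0.05 and 0.085 m and x of socket_red in the frame of chest between -0.104 and 0.104 m and y of socket_red in the frame of chest between -0.144 and 0.144 m and z of socket_red in the frame of chest between 0.05 and 0.085 m and x of socket_green in the frame of chest between -0.104 and 0.104 m and y of socket_green in the frame of chest between -0.144 and 0.144 m and z of socket_green in the frame of chest between 0.05 and 0.085 m and value of joint stay above 2.87 rad), for 0.3 s.
4. the stay broken at its elbow, the lid still up (value of joint stay below 2.4 rad and value of joint lid above 0.6 rad), for 0.05 s.
At the end, for the whole second after the job is handed in: The lid is shut (within 0.04 rad), every coloured socket present lies inside the case at rest on its floor (its middle 50 to 85 mm above the bench, within the walls), and the impact socket and the drop link are still in the tray (value of joint lid below 0.04 rad and x of socket_blue in the frame of chest between -0.104 and 0.104 m and y of socket_blue in the frame of chest between -0.144 and 0.144 m and z of socket_blue in the frame of chest between 0.05 and 0.085 m and x of socket_yellow in the frame of chest between -0.104 and 0.104 m and y of socket_yellow in the frame of chest between -0.144 and 0.144 m and z of socket_yellow in the frame of chest between 0.05 and 0.085 m and x of socket_red in the frame of chest between -0.104 and 0.104 m and y of socket_red in the frame of chest between -0.144 and 0.144 m and z of socket_red in the frame of chest between 0.05 and 0.085 m and x of socket_green in the frame of chest between -0.104 and 0.104 m and y of socket_green in the frame of chest between -0.144 and 0.144 m and z of socket_green in the frame of chest between 0.05 and 0.085 m and linear speed of each of socket_blue, socket_yellow, socket_red, socket_green below 0.03 m/s and x of impact_socket in the frame of tray between -0.11 and 0.11 m and y of impact_socket in the frame of tray between -0.148 and 0.148 m and z of impact_socket in the frame of tray between 0 and 0.06 m and x of drop_link in the frame of tray between -0.11 and 0.11 m and y of drop_link in the frame of tray between -0.148 and 0.148 m and z of drop_link in the frame of tray between 0 and 0.06 m); the robot touches nothing.
It fails at once if a tool on the bench (can, filter, wrench, hammer, torch) is moved more than 4 cm (distance of any of spray_can, oil_filter, wrench, hammer, torch from where it was at the start of the episode above 0.04 m).
It fails at once if the impact socket or the drop link lifted out (raised above 0.13 m) (height (world z) of any of impact_socket, drop_link above 0.13 m).
Of socket_blue, socket_yellow, socket_red, socket_green only 2 to 4 are there at a start; the rules pass over those that are not, and their reading is None.
At some moment in a run one of socket_blue, socket_yellow, socket_red, socket_green may be knocked a few centimetres aside while the robot is not near it.
Once in a run the grip may slacken for a moment while it holds something.
It also fails if it takes over 210 s, if anything falls off the work surface, if the arm or the gripper's body presses on something with over 40 N, if the wrist force passes 120 N, or if a joint passes its speed limit or range.

## Working session

There is one attempt and no reset: what is moved stays moved. The work goes in short steps, Python scripts to look and compute and a tool call to move; the robot and the scene stay as the last step left them, time stands still between calls to the robot, and variables do not carry over. Pictures are saved under pics/ and viewed, at most 14 in all, crops included, and the job is handed in when it is done.

Besides the shell and the picture viewer there is one more tool, called by a JSON object that holds its "method" and its "body". arm_command: Moves the arm, as the interface text tells. Its arguments: {"type":"object","properties":{"series":{"type":"array"},"gripper":{"type":"number"},"newtons":{"type":"number"}},"required":["series"]}

```bash
mkdir -p pics; ls
cat > h.py <<'E'
import numpy as np, cv2
from cell import env, snapshot
from scipy.spatial.transform import Rotation as R
def snap(name):
    s=snapshot(name); s['f']=s['pixels'].shape[0]/2/np.tan(np.radians(s['fovy'])/2); return s
def save(s,fn,crop=None,k=1):
    im=s['pixels'][...,::-1]
    if crop: r0,r1,c0,c1=crop; im=im[r0:r1,c0:c1]
    cv2.imwrite('pics/'+fn,cv2.resize(im,None,fx=k,fy=k,interpolation=cv2.INTER_CUBIC))
def rays(s,uv):
    uv=np.atleast_2d(np.float64(uv)); K=np.array([[s['f'],0,s['cx']],[0,s['f'],s['cy']],[0,0,1]])
    d=cv2.undistortPoints(uv[:,None],K,np.array([s['k1'],0,0,0.]))[:,0]
    return np.c_[d,np.ones(len(d))]
def onplane(s,uv,z):
    E=s['extrinsics']; d=rays(s,uv)@E[:3,:3].T; o=E[:3,3]
    return o+d*((z-o[2])/d[:,2])[:,None]
def cloud(s):
    h,w=s['depth'].shape; v,u=np.mgrid[:h,:w]
    d=rays(s,np.c_[u.ravel(),v.ravel()])*s['depth'].reshape(-1,1)
    return (d@s['extrinsics'][:3,:3].T+s['extrinsics'][:3,3]).reshape(h,w,3)
def proj(s,P):
    E=np.linalg.inv(s['extrinsics']); p=np.atleast_2d(P)@E[:3,:3].T+E[:3,3]
    q=p[:,:2]/p[:,2:]; q=q*(1+s['k1']*(q**2).sum(1,keepdims=True))
    return q*s['f']+[s['cx'],s['cy']]
def tool(): 
    o=env.observe(); return np.array(o['eef_pos']),R.from_rotvec(o['tool_rot'])
def st():
    o=env.observe(); p,r=tool()
    print('t',round(o['t'],2),'tcp',p.round(4),'rv',np.round(o['tool_rot'],3),'F',np.round(o['wrist_force'],1),'w',round(o['width'],4),'g',round(o['grasp_force'],1)); print(r.as_matrix().round(3).tolist())
E
python3 - <<'E'
from h import *
st(); print({k:np.round(v,3).tolist() for k,v in env.observe().items() if k in('qpos',)})
for n in('top','side'):
    s=snap(n); save(s,n+'0.png',k=1.4); print(n,s['fovy'],s['cx'],s['cy'],s['k1'],s['extrinsics'].round(3).tolist())
E
```

```text
pics
t 0.0 tcp [ 0.1904 -0.5949  0.4039] rv [-3.102e+00 -4.850e-01  1.000e-03] F [ 0.4  0.2 -0.3] w 0.0878 g 0.0
[[0.952, 0.305, -0.001], [0.305, -0.952, 0.002], [-0.0, -0.002, -1.0]]
{'qpos': [1.295, 0.69, -0.195, 1.566, 0.157, 0.903, -0.215]}
top 54.422865259735104 275.6620252110237 213.90408016137675 -0.11852589690110668 [[-0.019, -0.997, 0.076, 0.453], [-1.0, 0.02, 0.012, 0.017], [-0.013, -0.075, -0.997, 1.327], [0.0, 0.0, 0.0, 1.0]]
side 49.51735230380307 286.9251764311537 209.3660169524389 0.05350243938168875 [[0.996, -0.08, 0.044, 0.472], [-0.089, -0.747, 0.658, -0.799], [-0.02, -0.66, -0.751, 1.072], [0.0, 0.0, 0.0, 1.0]]
```

View pics/top0.png

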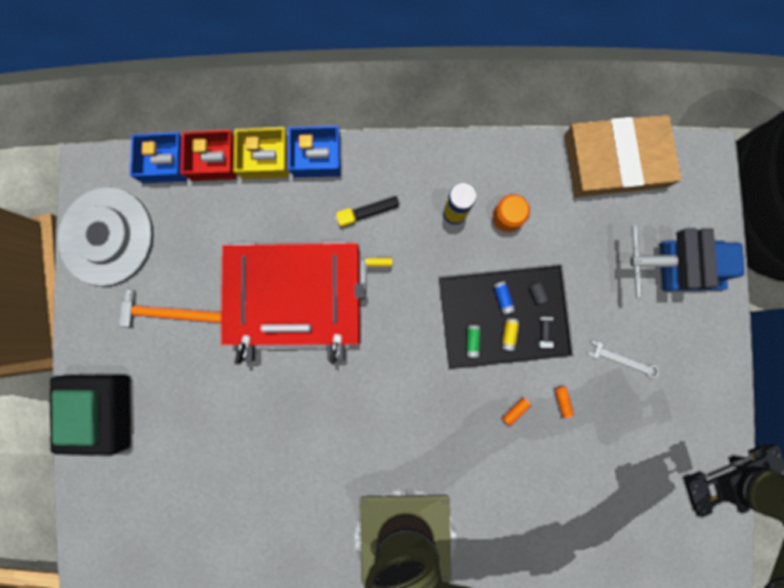

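View pics/side0.png

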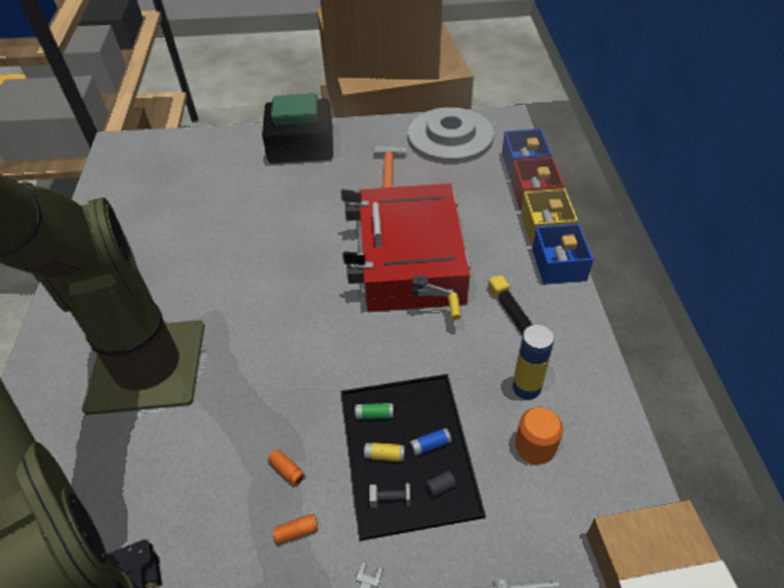

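The top view shows the red case (quad ~x158–257,y174–247 in native px), its wings at (174,251) and (240,250), and the stay knob at (270,187). In the tray are green (338,244), yellow (365,239) and blue (360,212) sockets, plus the dark impact socket (385,210) and the drop link (390,237). There is no red socket. The two orange cylinders at (369,294) and (403,287) lie outside the tray and are not meant.

```bash
cat >> h.py <<'E'
def hsv(s): return cv2.cvtColor(s['pixels'],cv2.COLOR_RGB2HSV)
def blobs(m,amin=30):
    n,l,stt,c=cv2.connectedComponentsWithStats(m.astype(np.uint8))
    return sorted([(stt[i,4],c[i],l==i) for i in range(1,n) if stt[i,4]>=amin],key=lambda a:-a[0])
HU={'blue':(100,130),'yellow':(22,34),'red':(172,6),'green':(45,85)}
def sockets(s,box=(185,268,308,410),z=0.0185):
    r0,r1,c0,c1=box; H=hsv(s); out={}
    for n,(a,b) in HU.items():
        h=H[...,0]; m=((h>=a)&(h<=b)) if a<b else ((h>=a)|(h<=b))
        m&=(H[...,1]>120)&(H[...,2]>50); mm=np.zeros_like(m); mm[r0:r1,c0:c1]=m[r0:r1,c0:c1]
        bl=blobs(mm,40)
        if bl:
            v,u=np.nonzero(bl[0][2]); P=onplane(s,np.c_[u,v],z)[:,:2]; c=P.mean(0)
            w,V=np.linalg.eigh(np.cov((P-c).T)); a=np.arctan2(V[1,1],V[0,1])
            rect=cv2.minAreaRect(np.float32(P*1000)); 
            out[n]=(np.array(rect[0])/1000,a,np.round(rect[1]),bl[0][0]); print(n,c.round(4),'rectc',out[n][0].round(4),'ang',round(float(a),3),out[n][2],bl[0][0],bl[0][1].round(0))
    return out
E
python3 - <<'E'
from h import *
s=snap('top'); C=cloud(s)
H=hsv(s); red=((H[...,0]<6)|(H[...,0]>172))&(H[...,1]>150); red[:165]=0
b=blobs(red)[0]; Z=C[...,2]
m=b[2]&(Z>0.085); print('lid z',np.median(Z[m]))
v,u=np.nonzero(m); P=onplane(s,np.c_[u,v],0.098)[:,:2]
r=cv2.minAreaRect(np.float32(P*1000)); print('lid',r, cv2.boxPoints(r).round().tolist())
sockets(s)
dark=(s['pixels'].max(2)<60); dark[:180]=0;dark[270:]=0;dark[:,:305]=0;dark[:,420:]=0
b=blobs(cv2.morphologyEx(dark.astype(np.uint8),cv2.MORPH_CLOSE,np.ones((9,9))))[0]
v,u=np.nonzero(b[2]);P=onplane(s,np.c_[u,v],0.012)[:,:2]; r=cv2.minAreaRect(np.float32(P*1000));print('tray',r)
# wings by depth
m=(Z>0.12)&(Z<0.15); m[:235]=0; m[265:]=0; m[:,:150]=0;m[:,265:]=0
for a,c,k in blobs(m,8): 
    v,u=np.nonzero(k); P=onplane(s,np.c_[u,v],0.136)[:,:2]; print('wing',a,c.round(1),P.mean(0).round(4),cv2.minAreaRect(np.float32(P*1000)))
yl=(H[...,0]>=20)&(H[...,0]<=36)&(H[...,1]>120); yl[:180]=0;yl[195:]=0;yl[:,:255]=0;yl[:,285:]=0
for a,c,k in blobs(yl,8):
    print('knob',a,c.round(1),np.median(C[k],0).round(4))
m=(s['pixels'].min(2)>170)&(Z>0.11);m[:225]=0;m[242:]=0;m[:,:180]=0;m[:,230:]=0
for a,c,k in blobs(m,8): print('handle',a,c.round(1),np.median(Z[k]),onplane(s,[c],.14).round(4))
save(s,'wings.png',(235,268,150,270),6)
E
```

```text
lid z 0.09947991391662114
lid ((562.913330078125, 243.37631225585938), (299.9935302734375, 219.20797729492188), 89.20245361328125) [[451.0, 95.0], [670.0, 92.0], [675.0, 392.0], [455.0, 395.0]]
blue [ 0.5553 -0.2376] rectc [ 0.555  -0.2374] ang -2.907 [50. 34.] 165 [359. 211.]
yellow [ 0.4706 -0.2508] rectc [ 0.4703 -0.2507] ang 2.954 [34. 49.] 163 [364. 238.]
green [ 0.4574 -0.1639] rectc [ 0.4582 -0.164 ] ang 3.12 [29. 45.] 145 [337. 242.]
tray ((508.78460693359375, -242.65228271484375), (208.18154907226562, 282.8495178222656), 4.932258605957031)
wing 73 [170.5 252.1] [0.4368 0.3421] ((436.47479248046875, 342.18634033203125), (13.104262351989746, 46.226505279541016), 75.36327362060547)
wing 64 [237.6 251.7] [0.4352 0.1438] ((435.6003723144531, 143.45875549316406), (11.463987350463867, 45.59187698364258), 77.84906768798828)
wing 27 [193.3 235.4] [0.4847 0.2736] ((484.51177978515625, 271.6698303222656), (41.60174560546875, 2.936629056930542), 89.05973052978516)
wing 19 [212. 235.] [0.4851 0.2183] ((485.07623291015625, 218.36785888671875), (53.12213134765625, 0.003660857677459717), 89.0163803100586)
knob 110 [270.3 186.5] [0.6355 0.0475 0.0636]
handle 105 [203.8 233.9] 0.1408172913340744 [[0.4885 0.2417 0.14  ]]
```

View pics/wings.png

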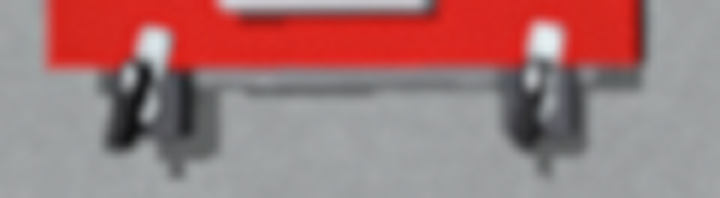

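{"method": "arm_command", "body": {"series": [[[0.05,-0.024,0],[0,0,0]],[[0.1,-0.048,0],[0,0,0]],[[0.15,-0.072,0],[0,0,0]],[[0.2,-0.095,0],[0,0,0]],[[0.2,-0.095,0],[0,0,0]]], "gripper": 100}}

```text
t: 0.65
eef_pos: [0.3563, -0.4394, 0.4047]
tool_rot: [-3.1, -0.496, -0.005]
wrist_force: [0.7, -1.1, -0.3]
width: 0.0881
grasp_force: 0.0
```

{"method": "arm_command", "body": {"series": [[[0.185,-0.09,0],[0,0,0]],[[0.185,-0.09,0],[0,0,0]],[[0.185,-0.09,0],[0,0,0]],[[0.185,-0.09,0],[0,0,0]],[[0.185,-0.09,0],[0,0,0]]]}}

```text
t: 1.15
eef_pos: [0.5062, -0.2946, 0.4047]
tool_rot: [-3.097, -0.502, -0.008]
wrist_force: [0.1, 0.0, 0.3]
width: 0.0883
grasp_force: 0.0
```

```bash
python3 -c "
from h import *
st();print(np.round(env.observe()['qpos'],3))"
```

```text
t 1.15 tcp [ 0.5062 -0.2946  0.4047] rv [-3.097 -0.502 -0.008] F [0.1 0.  0.3] w 0.0883 g 0.0
[[0.949, 0.316, 0.005], [0.316, -0.949, 0.005], [0.006, -0.003, -1.0]]
[ 0.543  0.634 -0.158  1.69   0.119  0.824 -0.915]
```

{"method": "arm_command", "body": {"series": [[[0,0,0],[0,0,-0.14]],[[0,0,0],[0,0,-0.28]],[[0,0,0],[0,0,-0.42]],[[0,0,0],[0,0,-0.56]],[[0,0,0],[0,0,-0.65]]]}}

```text
t: 1.65
eef_pos: [0.5003, -0.3021, 0.4044]
tool_rot: [-2.783, -1.456, 0.001]
wrist_force: [-0.4, -0.6, 0.0]
width: 0.0881
grasp_force: 0.0
```

{"method": "arm_command", "body": {"series": [[[0,0,0],[0,0,-0.14]],[[0,0,0],[0,0,-0.28]],[[0,0,0],[0,0,-0.42]],[[0,0,0],[0,0,-0.56]],[[0,0,0],[0,0,-0.65]]]}}

```text
t: 2.15
eef_pos: [0.5003, -0.3022, 0.4044]
tool_rot: [-2.172, -2.268, 0.001]
wrist_force: [0.4, 0.4, -0.3]
width: 0.0879
grasp_force: 0.0
```

{"method": "arm_command", "body": {"series": [[[0,0,0],[0,0,-0.14]],[[0,0,0],[0,0,-0.28]],[[0,0,0],[0,0,-0.42]],[[0,0,0],[0,0,-0.56]],[[0,0,0],[0,0,-0.65]]]}}

```text
t: 2.65
eef_pos: [0.5003, -0.3023, 0.4043]
tool_rot: [-1.334, -2.843, 0.001]
wrist_force: [-0.7, 0.0, -0.2]
width: 0.0881
grasp_force: 0.0
```

{"method": "arm_command", "body": {"series": [[[0,0,0],[0,0,-0.14]],[[0,0,0],[0,0,-0.28]],[[0,0,0],[0,0,-0.42]],[[0,0,0],[0,0,-0.56]],[[0,0,0],[0,0,-0.65]]]}}

```text
t: 3.15
eef_pos: [0.5003, -0.3023, 0.4043]
tool_rot: [-0.357, -3.12, 0.0]
wrist_force: [-0.7, 0.2, 0.7]
width: 0.088
grasp_force: 0.0
```

{"method": "arm_command", "body": {"series": [[[0.081,0.208,0],[0,0,0]],[[0.081,0.208,0],[0,0,0]],[[0.081,0.208,0],[0,0,0]],[[0.081,0.208,0],[0,0,0]],[[0.081,0.208,0],[0,0,0]]]}}

```text
t: 3.65
eef_pos: [0.4687, -0.0767, 0.4052]
tool_rot: [0.355, 3.121, 0.002]
wrist_force: [-1.1, 0.3, 0.1]
width: 0.0882
grasp_force: 0.0
```

{"method": "arm_command", "body": {"series": [[[0.081,0.208,0],[0,0,0]],[[0.081,0.208,0],[0,0,0]],[[0.081,0.208,0],[0,0,0]],[[0.081,0.208,0],[0,0,0]],[[0.081,0.208,0],[0,0,0]]]}}

```text
t: 4.15
eef_pos: [0.4377, 0.1445, 0.4053]
tool_rot: [0.355, 3.121, 0.005]
wrist_force: [-0.8, 0.8, 0.7]
width: 0.0881
grasp_force: 0.0
```

```bash
cat >> h.py <<'E'
def go(x,y,z,yaw=None):
    "shift in tool axes to bring the GRASP point (147 mm ahead) to x,y,z with the tool straight down at yaw; turn about tool axes"
    p,r=tool(); yaw=yaw if yaw is not None else np.arctan2(*r.as_matrix()[[1,0],0])
    c,s_=np.cos(yaw),np.sin(yaw); T=R.from_matrix([[c,s_,0],[s_,-c,0],[0,0,-1]])
    print('yaw now',round(float(np.arctan2(*r.as_matrix()[[1,0],0])),3),'shift',r.inv().apply(np.array([x,y,z+0.147])-p).round(4),'turn',(r.inv()*T).as_rotvec().round(3))
E
python3 -c "
from h import *
st();print(np.round(env.observe()['qpos'],3));go(.4345,.1445,.18,2.93);go(.4345,.1445,.13,2.93)"
```

```text
t 4.15 tcp [0.4377 0.1445 0.4053] rv [0.355 3.121 0.005] F [-0.8  0.8  0.7] w 0.0881 g 0.0
[[-0.974, 0.225, 0.001], [0.225, 0.974, 0.003], [-0.0, 0.003, -1.0]]
[ 0.129  0.592 -0.862  2.022  0.624  0.808  0.243]
yaw now 2.915 shift [ 0.0031 -0.001   0.0783] turn [ 0.003  0.    -0.015]
yaw now 2.915 shift [ 0.0031 -0.0011  0.1283] turn [ 0.003  0.    -0.015]
```

{"method": "arm_command", "body": {"series": [[[0.003,-0.001,0.05],[0,0,-0.015]],[[0.003,-0.001,0.09],[0,0,-0.015]],[[0.003,-0.001,0.12],[0,0,-0.015]],[[0.003,-0.001,0.128],[0,0,-0.015]],[[0.003,-0.001,0.128],[0,0,-0.015]]], "gripper": 50}}

```text
t: 4.65
eef_pos: [0.4355, 0.14, 0.2762]
tool_rot: [-0.339, -3.122, 0.002]
wrist_force: [0.8, 0.5, 0.3]
width: 0.0504
grasp_force: 0.0
```

{"method": "arm_command", "body": {"series": [[[0,0,0],[0,0,0]],[[0,0,0],[0,0,0]],[[0,0,0],[0,0,0]],[[0,0,0],[0,0,0]],[[0,0,0],[0,0,0]]], "gripper": 0, "newtons": 20}}

```text
t: 5.15
eef_pos: [0.4364, 0.1424, 0.2775]
tool_rot: [0.337, 3.121, 0.012]
wrist_force: [2.0, 10.6, -6.7]
width: 0.0104
grasp_force: 5.2
```

```bash
python3 -c "
from h import *
st();print(np.round(env.observe()['qpos'],3));s=snap('side');save(s,'c1.png',(110,230,220,360),4);"
```

```text
t 5.15 tcp [0.4364 0.1424 0.2775] rv [0.337 3.121 0.012] F [ 2.  10.6 -6.7] w 0.0104 g 5.2
[[-0.977, 0.214, 0.003], [0.214, 0.977, 0.007], [-0.002, 0.008, -1.0]]
[-0.039  0.776 -0.612  2.154  0.967  0.504 -0.048]
```

View pics/c1.png

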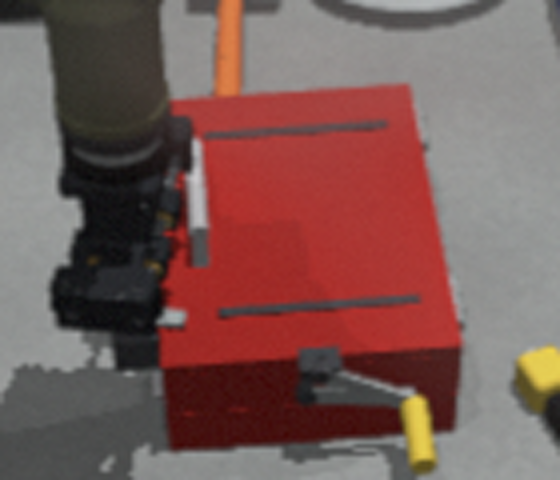

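{"method": "arm_command", "body": {"series": [[[0.002,0.003,0],[0,0,0]],[[0.002,0.003,0],[0,0,0.14]],[[0.002,0.003,0],[0,0,0.28]],[[0.002,0.003,0],[0,0,0.42]],[[0.002,0.003,0],[0,0,0.42]]]}}

```text
t: 5.7
eef_pos: [0.4358, 0.1432, 0.2774]
tool_rot: [0.988, 2.978, 0.001]
wrist_force: [5.0, -1.1, 3.9]
width: 0.0096
grasp_force: 20.0
```

```bash
python3 -c "
from h import *
st();print(np.round(env.observe()['qpos'],3),np.round(env.observe()['wrist_torque'],2));go(.434,.1445,.13)"
```

```text
t 5.7 tcp [0.4358 0.1432 0.2774] rv [9.880e-01 2.978e+00 1.000e-03] F [ 5.  -1.1  3.9] w 0.0096 g 20.0
[[-0.802, 0.598, 0.004], [0.598, 0.802, -0.001], [-0.004, 0.002, -1.0]]
[-0.112  0.752 -0.495  2.158  0.879  0.439 -0.386] [-0.33 -1.12 -0.03]
yaw now 2.501 shift [ 0.0022 -0.0001  0.0004] turn [0.002 0.004 0.   ]
```

Forces are small, so I continue to the stop.

{"method": "arm_command", "body": {"series": [[[0,0,0],[0,0,0.14]],[[0,0,0],[0,0,0.28]],[[0,0,0],[0,0,0.42]],[[0,0,0],[0,0,0.56]],[[0,0,0],[0,0,0.6]]]}}

```text
t: 6.2
eef_pos: [0.4351, 0.1427, 0.2774]
tool_rot: [1.824, 2.554, -0.001]
wrist_force: [2.5, -3.2, 6.9]
width: 0.0099
grasp_force: 20.0
```

{"method": "arm_command", "body": {"series": [[[0,0,0],[0,0,0.14]],[[0,0,0],[0,0,0.28]],[[0,0,0],[0,0,0.4]],[[0,0,0],[0,0,0.4]],[[0,0,0],[0,0,0.4]]]}}

```text
t: 6.7
eef_pos: [0.4345, 0.1427, 0.2774]
tool_rot: [2.29, 2.147, -0.001]
wrist_force: [1.0, -3.2, 8.0]
width: 0.0105
grasp_force: 20.0
```

```bash
python3 -c "
from h import *
st();print(np.round(env.observe()['qpos'],3),np.round(env.observe()['wrist_torque'],2));go(.434,.1445,.13)"
```

```text
t 6.7 tcp [0.4345 0.1427 0.2774] rv [ 2.290e+00  2.147e+00 -1.000e-03] F [ 1.  -3.2  8. ] w 0.0105 g 20.0
[[0.064, 0.998, 0.001], [0.998, -0.064, -0.002], [-0.002, 0.001, -1.0]]
[-0.267  0.721 -0.243  2.169  0.555  0.311 -1.048] [-0.69 -0.48  0.37]
yaw now 1.507 shift [ 0.0018 -0.0007  0.0004] turn [0.001 0.002 0.   ]
```

{"method": "arm_command", "body": {"series": [[[0,0,0],[0,0,-0.05]],[[0,0,0],[0,0,-0.05]],[[0,0,0],[0,0,-0.05]],[[0,0,-0.03],[0,0,-0.05]],[[0,0,-0.05],[0,0,-0.05]]], "gripper": 50}}

```text
t: 7.2
eef_pos: [0.4339, 0.1436, 0.3273]
tool_rot: [-2.238, -2.204, 0.002]
wrist_force: [0.3, -0.3, -0.0]
width: 0.0442
grasp_force: 0.0
```

{"method": "arm_command", "body": {"series": [[[0.05,-0.0,0],[0,0,-0.13]],[[0.1,0,0],[0,0,-0.26]],[[0.15,0.0,0],[0,0,-0.39]],[[0.2,0.0,0],[0,0,-0.52]],[[0.2,0.0,0],[0,0,-0.65]]]}}

```text
t: 7.7
eef_pos: [0.4352, 0.3515, 0.3275]
tool_rot: [-1.397, -2.809, -0.014]
wrist_force: [-0.4, -0.5, 0.0]
width: 0.0443
grasp_force: 0.0
```

{"method": "arm_command", "body": {"series": [[[0,0,0],[0,0,-0.14]],[[0,0,0],[0,0,-0.28]],[[0,0,0],[0,0,-0.42]],[[0,0,0],[0,0,-0.56]],[[0,0,0],[0,0,-0.67]]]}}

```text
t: 8.2
eef_pos: [0.4372, 0.3432, 0.3263]
tool_rot: [-0.409, -3.114, 0.001]
wrist_force: [0.3, 0.1, 0.6]
width: 0.0442
grasp_force: 0.0
```

```bash
python3 -c "
from h import *
st();print(np.round(env.observe()['qpos'],3));go(.4366,.3436,.13,2.88)
s=snap('top');save(s,'c2.png',(225,268,150,270),6)"
```

```text
t 8.2 tcp [0.4372 0.3432 0.3263] rv [-4.090e-01 -3.114e+00  1.000e-03] F [0.3 0.1 0.6] w 0.0442 g 0.0
[[-0.966, 0.258, -0.001], [0.258, 0.966, -0.001], [0.001, -0.001, -1.0]]
[-0.323  0.803 -0.744  1.835  0.74   0.807 -0.146]
yaw now 2.88 shift [0.0006 0.0003 0.0493] turn [-0.001 -0.001  0.   ]
```

View pics/c2.png

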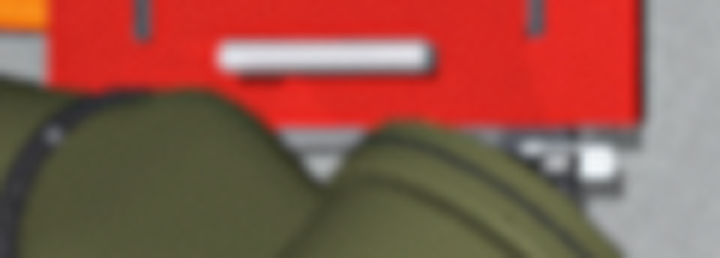

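The right cam's tongue now points sideways (bright end at crop (598,160)), off the lid, so it is undone. Next is the left one.

{"method": "arm_command", "body": {"series": [[[0,0,0.03],[0,0,0]],[[0,0,0.049],[0,0,0]],[[0,0,0.049],[0,0,0]],[[0,0,0.049],[0,0,0]]]}}

```text
t: 8.65
eef_pos: [0.4372, 0.3436, 0.2778]
tool_rot: [-0.419, -3.113, 0.001]
wrist_force: [0.0, -0.1, -0.2]
width: 0.0443
grasp_force: 0.0
```

{"method": "arm_command", "body": {"series": [[[0,0,0],[0,0,0]],[[0,0,0],[0,0,0]],[[0,0,0],[0,0,0]],[[0,0,0],[0,0,0]],[[0,0,0],[0,0,0]]], "gripper": 0, "newtons": 20}}

```text
t: 9.15
eef_pos: [0.4376, 0.3438, 0.2781]
tool_rot: [0.418, 3.113, 0.002]
wrist_force: [0.5, 1.6, 1.6]
width: 0.0097
grasp_force: 20.0
```

{"method": "arm_command", "body": {"series": [[[0,0,0],[0,0,0]],[[0,0,0],[0,0,0.14]],[[0,0,0],[0,0,0.28]],[[0,0,0],[0,0,0.42]],[[0,0,0],[0,0,0.42]]]}}

```text
t: 9.65
eef_pos: [0.4374, 0.3436, 0.278]
tool_rot: [1.058, 2.957, -0.0]
wrist_force: [-0.3, -0.1, 3.7]
width: 0.0098
grasp_force: 20.0
```

```bash
python3 -c "
from h import *
st();print(np.round(env.observe()['qpos'],3),np.round(env.observe()['wrist_torque'],2));go(.4366,.3436,.13)"
```

```text
t 9.65 tcp [0.4374 0.3436 0.278 ] rv [ 1.058  2.957 -0.   ] F [-0.3 -0.1  3.7] w 0.0098 g 20.0
[[-0.773, 0.634, 0.001], [0.634, 0.773, -0.0], [-0.001, 0.0, -1.0]]
[-0.417  0.84  -0.573  1.869  0.728  0.653 -0.556] [-0.03 -0.11 -0.08]
yaw now 2.454 shift [ 0.0006 -0.0005  0.001 ] turn [0.    0.001 0.   ]
```

{"method": "arm_command", "body": {"series": [[[0,0,0],[0,0,0.14]],[[0,0,0],[0,0,0.28]],[[0,0,0],[0,0,0.42]],[[0,0,0],[0,0,0.56]],[[0,0,0],[0,0,0.6]]]}}

```text
t: 10.15
eef_pos: [0.437, 0.3433, 0.278]
tool_rot: [1.883, 2.514, -0.002]
wrist_force: [-1.8, -1.3, 5.7]
width: 0.0096
grasp_force: 20.0
```

{"method": "arm_command", "body": {"series": [[[0,0,0],[0,0,0.14]],[[0,0,0],[0,0,0.28]],[[0,0,0],[0,0,0.38]],[[0,0,0],[0,0,0.38]],[[0,0,0],[0,0,0.38]]]}}

```text
t: 10.65
eef_pos: [0.4367, 0.3434, 0.278]
tool_rot: [2.318, 2.12, -0.003]
wrist_force: [-1.8, -1.7, 7.3]
width: 0.0106
grasp_force: 20.3
```

```bash
python3 -c "
from h import *
st();print(np.round(env.observe()['qpos'],3),np.round(env.observe()['wrist_torque'],2));go(.4366,.3436,.13)"
```

```text
t 10.65 tcp [0.4367 0.3434 0.278 ] rv [ 2.318  2.12  -0.003] F [-1.8 -1.7  7.3] w 0.0106 g 20.3
[[0.089, 0.996, -0.001], [0.996, -0.089, -0.001], [-0.001, -0.001, -1.0]]
[-0.563  0.798 -0.316  1.878  0.449  0.538 -1.27 ] [-0.31  0.24  0.27]
yaw now 1.481 shift [ 0.0002 -0.0001  0.001 ] turn [-0.001  0.001 -0.   ]
```

{"method": "arm_command", "body": {"series": [[[0,0,0],[0,0,-0.05]],[[0,0,0],[0,0,-0.05]],[[0,0,0],[0,0,-0.05]],[[0,0,-0.03],[0,0,-0.05]],[[0,0,-0.07],[0,0,-0.05]]], "gripper": 50}}

```text
t: 11.15
eef_pos: [0.437, 0.3428, 0.3466]
tool_rot: [-2.271, -2.171, 0.008]
wrist_force: [0.6, 1.3, -0.1]
width: 0.0436
grasp_force: 0.0
```

```bash
python3 -c "
from h import *
st();go(.488,.2435,.18,1.557);go(.488,.2435,.1385,1.557)"
```

```text
t 11.15 tcp [0.437  0.3428 0.3466] rv [-2.271 -2.171  0.008] F [ 0.6  1.3 -0.1] w 0.0436 g 0.0
[[0.045, 0.999, -0.004], [0.999, -0.045, -0.004], [-0.004, -0.004, -1.0]]
yaw now 1.526 shift [-0.0969  0.0555  0.0198] turn [-0.004  0.004 -0.031]
yaw now 1.526 shift [-0.0967  0.0557  0.0613] turn [-0.004  0.004 -0.031]
```

{"method": "arm_command", "body": {"series": [[[-0.04,0.025,0],[0,0,-0.03]],[[-0.08,0.05,0],[0,0,-0.03]],[[-0.097,0.0555,0],[0,0,-0.03]],[[-0.097,0.0555,0.04],[0,0,-0.03]],[[-0.097,0.0555,0.061],[-0.004,0.004,-0.03]]]}}

```text
t: 11.65
eef_pos: [0.4887, 0.2424, 0.2851]
tool_rot: [2.241, 2.202, 0.007]
wrist_force: [0.1, 0.6, -0.4]
width: 0.0442
grasp_force: 0.0
```

{"method": "arm_command", "body": {"series": [[[0,0,0],[0,0,0]],[[0,0,0],[0,0,0]],[[0,0,0],[0,0,0]],[[0,0,0],[0,0,0]],[[0,0,0],[0,0,0]]], "gripper": 0, "newtons": 30}}

```text
t: 12.15
eef_pos: [0.488, 0.2446, 0.2878]
tool_rot: [-2.238, -2.204, -0.01]
wrist_force: [-3.8, 0.3, 6.0]
width: 0.013
grasp_force: 30.0
```

```bash
cat >> h.py <<'E'
HG=np.array([.673,.2435,.0905])
def handle(th): return HG+.185*np.array([-np.cos(th),0,np.sin(th)])+.043*np.array([np.sin(th),0,np.cos(th)])
E
python3 -c "
from h import *
st();print(np.round(env.observe()['qpos'],3))
p,r=tool(); p0=p
for th in np.arange(0,1.36,.075):
    d=handle(th)-handle(0); print(round(th,3),r.inv().apply(d).round(4))"
```

```text
t 12.15 tcp [0.488  0.2446 0.2878] rv [-2.238 -2.204 -0.01 ] F [-3.8  0.3  6. ] w 0.013 g 30.0
[[0.015, 1.0, 0.005], [1.0, -0.015, 0.005], [0.005, 0.005, -1.0]]
[-0.334  0.777 -0.36   1.904  0.496  0.542 -1.044]
0.0 [0. 0. 0.]
0.075 [ 0.0001  0.0038 -0.0137]
0.15 [ 0.0003  0.0086 -0.0271]
0.225 [ 0.0004  0.0144 -0.0401]
0.3 [ 0.0006  0.0212 -0.0527]
0.375 [ 0.0007  0.0289 -0.0646]
0.45 [ 0.0009  0.0375 -0.076 ]
0.525 [ 0.0011  0.0469 -0.0867]
0.6 [ 0.0013  0.057  -0.0967]
0.675 [ 0.0015  0.0679 -0.1059]
0.75 [ 0.0017  0.0795 -0.1142]
0.825 [ 0.002   0.0916 -0.1217]
0.9 [ 0.0022  0.1043 -0.1282]
0.975 [ 0.0024  0.1174 -0.1337]
1.05 [ 0.0026  0.1309 -0.1383]
1.125 [ 0.0029  0.1447 -0.1418]
1.2 [ 0.0031  0.1587 -0.1443]
1.275 [ 0.0033  0.1728 -0.1457]
1.35 [ 0.0035  0.1871 -0.1461]
```

{"method": "arm_command", "body": {"series": [[[0,0.004,-0.014],[0,0,0]],[[0,0.009,-0.027],[0,0,0]],[[0,0.014,-0.04],[0,0,0]],[[0,0.021,-0.053],[0,0,0]],[[0,0.029,-0.065],[0,0,0]]]}}

```text
t: 12.65
eef_pos: [0.5153, 0.244, 0.3518]
tool_rot: [-2.235, -2.204, -0.003]
wrist_force: [-5.7, 2.5, -2.7]
width: 0.0143
grasp_force: 3.0
```

```bash
python3 -c "
from h import *
st();print(np.round(env.observe()['qpos'],3),np.round(env.observe()['wrist_torque'],2))
s=snap('side');C=cloud(s);H=hsv(s);red=((H[...,0]<6)|(H[...,0]>172))&(H[...,1]>150);b=blobs(red)[0]
save(s,'l1.png',(80,240,200,380),3)"
```

```text
t 12.65 tcp [0.5153 0.244  0.3518] rv [-2.235 -2.204 -0.003] F [-5.7  2.5 -2.7] w 0.0143 g 3.0
[[0.014, 1.0, -0.001], [1.0, -0.014, 0.004], [0.004, -0.001, -1.0]]
[-0.264  0.713 -0.44   1.781  0.42   0.741 -0.939] [0.46 1.15 0.  ]
```

View pics/l1.png

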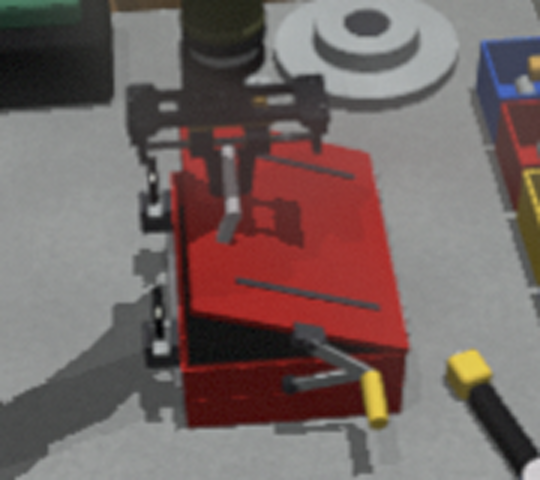

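The lid is opening, with the handle held at about crop (230,190). The grip has slackened to 3 N, so I re-tighten it.

{"method": "arm_command", "body": {"series": [[[0,0,0],[0,0,0]],[[0,0,0],[0,0,0]],[[0,0,0],[0,0,0]],[[0,0,0],[0,0,0]],[[0,0,0],[0,0,0]]], "gripper": 0, "newtons": 35}}

```text
t: 13.2
eef_pos: [0.5149, 0.2441, 0.3518]
tool_rot: [-2.235, -2.204, -0.004]
wrist_force: [-7.6, 1.6, 4.4]
width: 0.013
grasp_force: 35.0
```

```bash
python3 -c "
from h import *
st();p,r=tool();print(handle(.375)+[0,0,.147+.005])
for th in np.arange(.45,1.36,.075): print(round(th,3),r.inv().apply(handle(th)-handle(.375)).round(3))"
```

```text
t 13.2 tcp [0.5149 0.2441 0.3518] rv [-2.235 -2.204 -0.004] F [-7.6  1.6  4.4] w 0.013 g 35.0
[[0.014, 1.0, 0.0], [1.0, -0.014, 0.004], [0.004, 0.0, -1.0]]
[0.51660581 0.2435     0.35027225]
0.45 [ 0.     0.009 -0.011]
0.525 [ 0.     0.018 -0.022]
0.6 [ 0.001  0.028 -0.032]
0.675 [ 0.001  0.039 -0.041]
0.75 [ 0.001  0.05  -0.05 ]
0.825 [ 0.001  0.062 -0.057]
0.9 [ 0.001  0.075 -0.064]
0.975 [ 0.001  0.088 -0.069]
1.05 [ 0.002  0.102 -0.074]
1.125 [ 0.002  0.115 -0.078]
1.2 [ 0.002  0.129 -0.08 ]
1.275 [ 0.002  0.144 -0.082]
1.35 [ 0.003  0.158 -0.082]
```

{"method": "arm_command", "body": {"series": [[[0,0.009,-0.011],[0,0,0]],[[0,0.018,-0.022],[0,0,0]],[[0,0.028,-0.032],[0,0,0]],[[0,0.039,-0.041],[0,0,0]],[[0,0.05,-0.05],[0,0,0]]]}}

```text
t: 13.7
eef_pos: [0.5617, 0.244, 0.4018]
tool_rot: [-2.229, -2.202, 0.009]
wrist_force: [-14.4, 0.2, 7.1]
width: 0.0127
grasp_force: 35.0
```

```bash
python3 -c "
from h import *
st();p,r=tool();print(handle(.75)+[0,0,.147+.005]);print(np.round(env.observe()['qpos'],3))
for th in np.arange(.825,1.36,.075): print(round(th,3),r.inv().apply(handle(th)-handle(.75)).round(3))"
```

```text
t 13.7 tcp [0.5617 0.244  0.4018] rv [-2.229 -2.202  0.009] F [-14.4   0.2   7.1] w 0.0127 g 35.0
[[0.012, 1.0, -0.01], [1.0, -0.012, 0.002], [0.002, -0.01, -1.0]]
[0.56694803 0.2435     0.40006579]
[-0.22   0.707 -0.477  1.596  0.37   0.938 -0.833]
0.825 [ 0.     0.012 -0.008]
0.9 [ 0.     0.025 -0.014]
0.975 [ 0.     0.038 -0.02 ]
1.05 [ 0.001  0.051 -0.025]
1.125 [ 0.001  0.065 -0.029]
1.2 [ 0.001  0.079 -0.031]
1.275 [ 0.001  0.093 -0.033]
1.35 [ 0.001  0.107 -0.033]
```

{"method": "arm_command", "body": {"series": [[[0,0.01,-0.009],[0,0,0]],[[0,0.023,-0.016],[0,0,0]],[[0,0.036,-0.023],[0,0,0]],[[0,0.049,-0.028],[0,0,0]],[[0,0.063,-0.032],[0,0,0]]]}}

```text
t: 14.2
eef_pos: [0.6276, 0.2427, 0.4355]
tool_rot: [-2.233, -2.204, -0.004]
wrist_force: [-8.1, 0.6, 7.6]
width: 0.0128
grasp_force: 35.0
```

```bash
python3 -c "
from h import *
st();p,r=tool();print(handle(1.125)+[0,0,.147+.005]);print(np.round(env.observe()['qpos'],3))
for th in np.arange(1.2,1.36,.03): print(round(th,3),r.inv().apply(handle(th)-handle(1.125)).round(3))
s=snap('side');save(s,'l2.png',(80,240,200,380),3)"
```

```text
t 14.2 tcp [0.6276 0.2427 0.4355] rv [-2.233 -2.204 -0.004] F [-8.1  0.6  7.6] w 0.0128 g 35.0
[[0.013, 1.0, -0.001], [1.0, -0.013, 0.005], [0.005, -0.001, -1.0]]
[0.63202985 0.2435     0.4279601 ]
[-0.2    0.757 -0.479  1.358  0.356  1.11  -0.738]
1.2 [ 0.     0.014 -0.003]
1.23 [ 0.     0.02  -0.003]
1.26 [ 0.     0.025 -0.004]
1.29 [ 0.     0.031 -0.004]
1.32 [ 0.001  0.037 -0.004]
1.35 [ 0.001  0.042 -0.005]
```

View pics/l2.png

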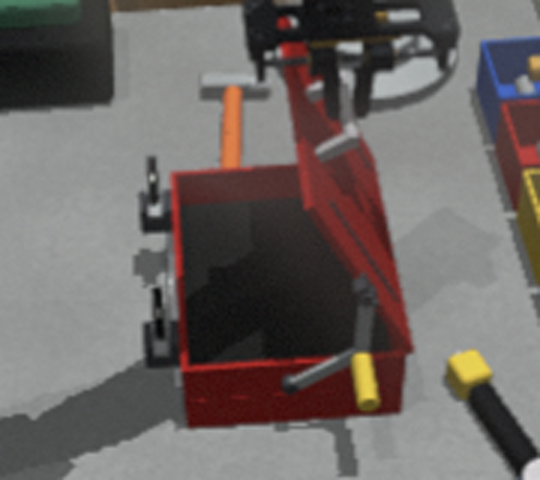

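{"method": "arm_command", "body": {"series": [[[0,0.01,0.0],[0,0,0]],[[0,0.02,0.0],[0,0,0]],[[0,0.03,0.001],[0,0,0]],[[0,0.04,0.002],[0,0,0]],[[0,0.046,0.002],[0,0,0]]]}}

```text
t: 14.75
eef_pos: [0.6724, 0.2421, 0.4391]
tool_rot: [-2.234, -2.201, -0.004]
wrist_force: [-29.9, -6.7, 38.0]
width: 0.013
grasp_force: 35.0
```

```bash
python3 -c "
from h import *
st();p,r=tool();print(handle(1.335)+[0,0,.147+.005])
s=snap('side');C=cloud(s);H=hsv(s);yl=(H[...,0]>=20)&(H[...,0]<=36)&(H[...,1]>120)
for a,c,k in blobs(yl,15):
    if 290<c[0]<345 and 180<c[1]<225: print('knob',a,c.round(1),np.median(C[k],0).round(4))
c,s_=np.cos(-.0139),np.sin(-.0139);print('locked expect',.563+c*.034+s_*.2,.2434+s_*.034-c*.2,.134)"
```

```text
t 14.75 tcp [0.6724 0.2421 0.4391] rv [-2.234 -2.201 -0.004] F [-29.9  -6.7  38. ] w 0.013 g 35.0
[[0.015, 1.0, -0.002], [1.0, -0.015, 0.006], [0.006, -0.002, -1.0]]
[0.67159092 0.2435     0.43242634]
knob 131 [313.9 201.8] [0.6037 0.0411 0.1373]
locked expect 0.5942168050026524 0.04294673590727843 0.134
```

{"method": "arm_command", "body": {"series": [[[0,-0.001,0.002],[0,0,0]],[[0,-0.001,0.002],[0,0,0]],[[0,-0.001,0.002],[0,0,0]],[[0,-0.001,0.002],[0,0,0]],[[0,-0.001,0.002],[0,0,0]]], "gripper": 27}}

```text
t: 15.3
eef_pos: [0.6738, 0.2412, 0.4307]
tool_rot: [-2.237, -2.203, -0.007]
wrist_force: [-5.9, 0.1, 5.2]
width: 0.0239
grasp_force: 3.1
```

```bash
cat >> h.py <<'E'
def knob(s=None):
    s=s or snap('side');C=cloud(s);H=hsv(s);yl=(H[...,0]>=20)&(H[...,0]<=36)&(H[...,1]>120)
    for a,c,k in blobs(yl,15):
        if 290<c[0]<355 and 170<c[1]<235: print('knob',a,c.round(1),np.median(C[k],0).round(4))
E
python3 -c "
from h import *
st();knob()"
```

```text
t 15.3 tcp [0.6738 0.2412 0.4307] rv [-2.237 -2.203 -0.007] F [-5.9  0.1  5.2] w 0.0239 g 3.1
[[0.015, 1.0, 0.002], [1.0, -0.015, 0.004], [0.004, 0.002, -1.0]]
knob 140 [312.6 201.4] [0.5997 0.0426 0.1391]
```

{"method": "arm_command", "body": {"series": [[[0,-0.003,0],[0,0,0]],[[0,-0.005,0],[0,0,0]],[[0,-0.005,0],[0,0,0]],[[0,-0.005,0],[0,0,0]],[[0,-0.005,0],[0,0,0]]]}}

```text
t: 15.85
eef_pos: [0.6702, 0.2402, 0.4303]
tool_rot: [2.239, 2.202, 0.009]
wrist_force: [0.8, 0.1, -0.0]
width: 0.0238
grasp_force: 0.0
```

```bash
python3 -c "
from h import *
st();s=snap('side');knob(s);save(s,'l3.png',(80,240,200,380),3)"
```

```text
t 15.85 tcp [0.6702 0.2402 0.4303] rv [2.239 2.202 0.009] F [ 0.8  0.1 -0. ] w 0.0238 g 0.0
[[0.017, 1.0, 0.005], [1.0, -0.017, 0.003], [0.004, 0.005, -1.0]]
knob 139 [311.4 200.9] [0.5963 0.0415 0.1416]
```

View pics/l3.png

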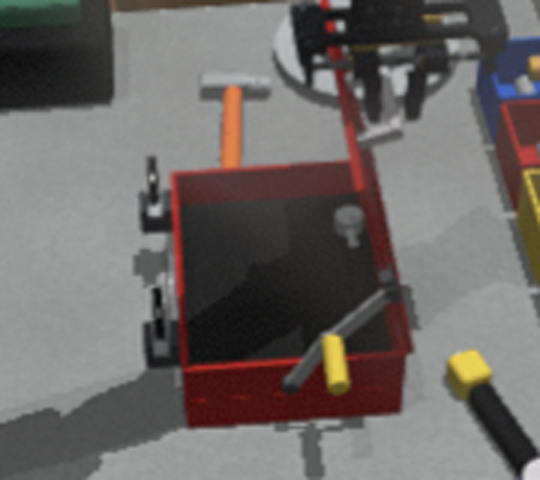

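Both links look straight from the lower pivot (290,385) to the lid (390,285) with the knob at (335,362), and the measured knob position matches the locked pose. I now retreat and go to the tray.

{"method": "arm_command", "body": {"series": [[[0,0,-0.03],[0,0,0]],[[0,0,-0.06],[0,0,0]],[[0,0,-0.09],[0,0,0]],[[0,0,-0.11],[0,0,0]],[[0,0,-0.11],[0,0,0]]]}}

```text
t: 16.4
eef_pos: [0.6697, 0.2405, 0.544]
tool_rot: [2.238, 2.201, 0.019]
wrist_force: [0.8, -0.2, -0.8]
width: 0.0242
grasp_force: 0.0
```

{"method": "arm_command", "body": {"series": [[[-0.04,-0.02,0],[0,0,0]],[[-0.08,-0.04,0],[0,0,0]],[[-0.12,-0.06,0],[0,0,0]],[[-0.16,-0.08,0],[0,0,0]],[[-0.2,-0.1,0],[0,0,0]]], "gripper": 52}}

```text
t: 16.9
eef_pos: [0.5649, 0.0399, 0.5377]
tool_rot: [-2.239, -2.203, -0.006]
wrist_force: [0.4, -0.7, 0.0]
width: 0.0459
grasp_force: 0.0
```

{"method": "arm_command", "body": {"series": [[[-0.04,-0.02,0],[0,0,0]],[[-0.08,-0.04,0.02],[0,0,0]],[[-0.12,-0.06,0.04],[0,0,0]],[[-0.16,-0.08,0.06],[0,0,0]],[[-0.2,-0.1,0.08],[0,0,0]]]}}

```text
t: 17.4
eef_pos: [0.4616, -0.1579, 0.4564]
tool_rot: [-2.238, -2.203, -0.008]
wrist_force: [0.2, -1.9, -0.0]
width: 0.046
grasp_force: 0.0
```

{"method": "arm_command", "body": {"series": [[[0,0,0],[0,0,-0.14]],[[0,0,0],[0,0,-0.28]],[[0,0,0],[0,0,-0.42]],[[0,0,0],[0,0,-0.56]],[[0,0,0],[0,0,-0.7]]]}}

```text
t: 17.9
eef_pos: [0.4627, -0.1565, 0.4569]
tool_rot: [1.34, 2.842, 0.008]
wrist_force: [0.3, -0.4, 0.7]
width: 0.0457
grasp_force: 0.0
```

{"method": "arm_command", "body": {"series": [[[0,0,0],[0,0,-0.14]],[[0,0,0],[0,0,-0.28]],[[0,0,0],[0,0,-0.42]],[[0,0,0],[0,0,-0.56]],[[0,0,0],[0,0,-0.7]]]}}

```text
t: 18.4
eef_pos: [0.4627, -0.1565, 0.4569]
tool_rot: [0.284, 3.127, 0.008]
wrist_force: [-0.2, 0.9, 0.5]
width: 0.0458
grasp_force: 0.0
```

```bash
python3 -c "
from h import *
st();print(np.round(env.observe()['qpos'],3));knob();s=snap('top');save(s,'t1.png',(170,280,270,430),4);o=sockets(s)
go(.458,-.164,.12,3.12)
s=snap('side'); save(s,'s1.png',(230,400,230,370),4); H=hsv(s)
for n,(a,b) in HU.items():
    m=(H[...,0]>=a)&(H[...,0]<=b)&(H[...,1]>120)&(H[...,2]>50); m[:265]=0;m[:,:235]=0;m[:,345:]=0
    for A,c,k in blobs(m,30)[:1]: v,u=np.nonzero(k);print(n,A,c.round(0),onplane(s,[c],.0235).round(4), cv2.minAreaRect(np.float32(onplane(s,np.c_[u,v],.0235)[:,:2]*1000))[0])
"
```

```text
t 18.4 tcp [ 0.4627 -0.1565  0.4569] rv [0.284 3.127 0.008] F [-0.2  0.9  0.5] w 0.0458 g 0.0
[[-0.984, 0.18, 0.002], [0.18, 0.984, 0.005], [-0.002, 0.005, -1.0]]
[ 0.809  0.565 -0.919  1.877  0.537  0.968  1.039]
knob 138 [311.4 200.9] [0.5965 0.0426 0.1416]
blue [ 0.5546 -0.238 ] rectc [ 0.5541 -0.2377] ang -2.856 [52. 34.] 168 [360. 212.]
yaw now 2.955 shift [ 0.0036 -0.0092  0.1898] turn [ 0.006  0.002 -0.165]
blue 243 [309. 314.] [[ 0.5574 -0.2397  0.0235]] (557.2981567382812, -239.49391174316406)
yellow 254 [275. 322.] [[ 0.4703 -0.2533  0.0235]] (470.150390625, -252.97869873046875)
green 206 [268. 293.] [[ 0.4575 -0.1673  0.0235]] (457.6830749511719, -167.16708374023438)
```

View pics/t1.png

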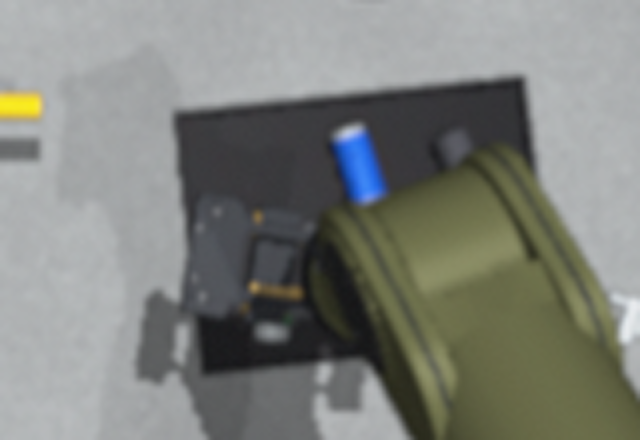

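Blue at crop (360,165) is clear, and green is under the gripper at crop (290,318). The top and side views agree within about 3 mm, so I pick green.

{"method": "arm_command", "body": {"series": [[[0.004,-0.01,0.05],[0,0,-0.12]],[[0.004,-0.01,0.1],[0,0,-0.165]],[[0.004,-0.01,0.15],[0,0,-0.165]],[[0.004,-0.01,0.19],[0,0,-0.165]],[[0.004,-0.01,0.19],[0.006,0.002,-0.165]]]}}

```text
t: 19.05
eef_pos: [0.4563, -0.1646, 0.2639]
tool_rot: [-0.037, -3.133, 0.001]
wrist_force: [-0.2, 0.7, 0.7]
width: 0.0457
grasp_force: 0.0
```

```bash
python3 -c "
from h import *
st();go(.458,-.1655,.027,3.12)"
```

```text
t 19.05 tcp [ 0.4563 -0.1646  0.2639] rv [-3.700e-02 -3.133e+00  1.000e-03] F [-0.2  0.7  0.7] w 0.0457 g 0.0
[[-1.0, 0.024, -0.008], [0.024, 1.0, -0.0], [0.008, -0.001, -1.0]]
yaw now 3.118 shift [-0.0025 -0.0008  0.0899] turn [-0.001 -0.008 -0.002]
```

{"method": "arm_command", "body": {"series": [[[-0.0025,-0.001,0.04],[0,-0.008,0]],[[-0.0025,-0.001,0.075],[0,-0.008,0]],[[-0.0025,-0.001,0.089],[0,-0.008,0]],[[-0.0025,-0.001,0.089],[0,-0.008,0]]]}}

```text
t: 19.45
eef_pos: [0.4614, -0.1657, 0.1791]
tool_rot: [0.036, 3.132, -0.004]
wrist_force: [-1.0, 0.4, 0.8]
width: 0.0459
grasp_force: 0.0
```

{"method": "arm_command", "body": {"series": [[[0,0,0],[0,0,0]],[[0,0,0],[0,0,0]],[[0,0,0],[0,0,0]],[[0,0,0],[0,0,0]],[[0,0,0],[0,0,0]]], "gripper": 0, "newtons": 30}}

```text
t: 19.95
eef_pos: [0.4617, -0.1657, 0.1807]
tool_rot: [0.034, 3.128, -0.003]
wrist_force: [-0.6, 0.7, 7.2]
width: 0.0286
grasp_force: 29.7
```

```bash
python3 -c "
from h import *
st();print(np.round(env.observe()['qpos'],3))"
```

```text
t 19.95 tcp [ 0.4617 -0.1657  0.1807] rv [ 3.400e-02  3.128e+00 -3.000e-03] F [-0.6  0.7  7.2] w 0.0286 g 29.7
[[-1.0, 0.022, 0.013], [0.022, 1.0, -0.002], [-0.013, -0.002, -1.0]]
[ 0.536  0.965 -0.47   2.096  1.277  0.399  0.554]
```

{"method": "arm_command", "body": {"series": [[[0,0,0],[0,-0.01,0]],[[0,0,0],[0,-0.01,0]],[[0,0,0],[0,-0.01,0]],[[0,0,0.005],[0,-0.01,0]],[[0,0,0.005],[0,-0.01,0]]], "gripper": 50}}

```text
t: 20.45
eef_pos: [0.4609, -0.1659, 0.1735]
tool_rot: [0.034, 3.123, -0.003]
wrist_force: [0.1, 0.7, 0.3]
width: 0.0438
grasp_force: 0.0
```

{"method": "arm_command", "body": {"series": [[[0,0,0],[0,0,0]],[[0,0,0],[0,0,0]],[[0,0,0],[0,0,0]]]}}

```text
t: 20.75
eef_pos: [0.461, -0.1659, 0.174]
tool_rot: [0.034, 3.122, -0.003]
wrist_force: [0.6, -0.3, -0.3]
width: 0.0442
grasp_force: 0.0
```

```bash
python3 -c "
from h import *
st();go(.460,-.1655,.027,3.12)"
```

```text
t 20.75 tcp [ 0.461  -0.1659  0.174 ] rv [ 3.400e-02  3.122e+00 -3.000e-03] F [ 0.6 -0.3 -0.3] w 0.0442 g 0.0
[[-1.0, 0.022, 0.019], [0.022, 1.0, -0.002], [-0.02, -0.002, -1.0]]
yaw now 3.12 shift [ 0.001   0.0004 -0.    ] turn [-0.002  0.02  -0.   ]
```

{"method": "arm_command", "body": {"series": [[[0.002,0,0],[0,0.02,0]],[[0.002,0,0],[0,0.02,0]],[[0.002,0,0],[0,0.02,0]],[[0.002,0,0],[0,0.02,0]],[[0.002,0,0],[0,0.02,0]]], "gripper": 0, "newtons": 30}}

```text
t: 21.25
eef_pos: [0.459, -0.1658, 0.174]
tool_rot: [-0.034, -3.141, 0.003]
wrist_force: [-0.2, 0.6, -0.1]
width: 0.0287
grasp_force: 29.8
```

{"method": "arm_command", "body": {"series": [[[0,0,-0.03],[0,0,0]],[[0,0,-0.08],[0,0,0]],[[0,0,-0.12],[0,0,0]],[[0,0,-0.17],[0,0,0]],[[0,0,-0.2],[0,0,0]]]}}

```text
t: 21.75
eef_pos: [0.4592, -0.1653, 0.377]
tool_rot: [0.034, 3.139, -0.004]
wrist_force: [0.9, 0.2, -2.1]
width: 0.0285
grasp_force: 29.8
```

{"method": "arm_command", "body": {"series": [[[-0.007,0.036,0],[0,0,0]],[[-0.014,0.072,0],[0,0,0]],[[-0.021,0.108,0],[0,0,0]],[[-0.028,0.144,0],[0,0,0]],[[-0.035,0.18,0],[0,0,0]]]}}

```text
t: 22.25
eef_pos: [0.4979, 0.0149, 0.3735]
tool_rot: [-0.035, -3.141, 0.004]
wrist_force: [0.6, 0.5, -1.7]
width: 0.0289
grasp_force: 29.8
```

{"method": "arm_command", "body": {"series": [[[-0.007,0.036,0],[0,0,0]],[[-0.014,0.072,0],[0,0,0]],[[-0.021,0.108,0],[0,0,0]],[[-0.028,0.144,0],[0,0,0]],[[-0.035,0.177,0],[0,0,0]]]}}

```text
t: 22.75
eef_pos: [0.5368, 0.1915, 0.373]
tool_rot: [-0.033, -3.141, 0.004]
wrist_force: [0.1, -0.4, -1.4]
width: 0.0288
grasp_force: 29.8
```

```bash
python3 -c "
from h import *
st();print(np.round(env.observe()['qpos'],3));go(.54,.19,.070,3.128);s=snap('side');knob(s);save(s,'p1.png',(60,260,200,400),3)"
```

```text
t 22.75 tcp [0.5368 0.1915 0.373 ] rv [-0.033 -3.141  0.004] F [ 0.1 -0.4 -1.4] w 0.0288 g 29.8
[[-1.0, 0.021, -0.001], [0.021, 1.0, -0.002], [0.001, -0.002, -1.0]]
[ 0.011  0.754 -0.77   1.751  0.649  0.912  0.509]
yaw now 3.121 shift [-0.0034 -0.0011  0.156 ] turn [-0.002 -0.001 -0.007]
knob 139 [311.4 200.9] [0.5966 0.0418 0.1413]
```

View pics/p1.png

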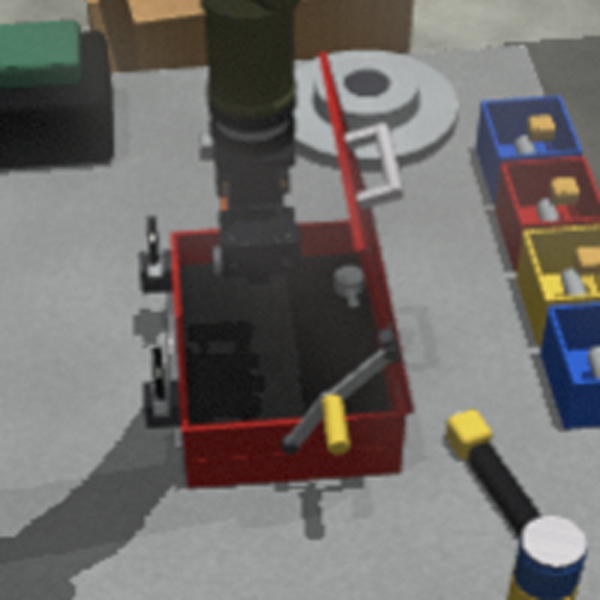

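The lid is up on the locked stay and green is held above the case, visible at crop (218,262). I lower and release it.

{"method": "arm_command", "body": {"series": [[[-0.003,-0.001,0.045],[0,0,0]],[[-0.003,-0.001,0.09],[0,0,0]],[[-0.003,-0.001,0.13],[0,0,0]],[[-0.003,-0.001,0.15],[0,0,0]],[[-0.003,-0.001,0.155],[0,0,0]]]}}

```text
t: 23.3
eef_pos: [0.5387, 0.1876, 0.2156]
tool_rot: [-0.034, -3.137, 0.007]
wrist_force: [0.2, -0.3, -1.4]
width: 0.0287
grasp_force: 29.8
```

{"method": "arm_command", "body": {"series": [[[0,0,0],[0,0,0]],[[0,0,0],[0,0,0]],[[0,0,0],[0,0,0]]]}}

```text
t: 23.6
eef_pos: [0.5403, 0.1888, 0.2198]
tool_rot: [0.035, 3.139, -0.001]
wrist_force: [-0.2, 0.2, -1.5]
width: 0.0288
grasp_force: 29.8
```

{"method": "arm_command", "body": {"series": [[[0,0,0],[0,0,0]],[[0,0,0],[0,0,0]],[[0,0,0],[0,0,0]],[[0,0,-0.03],[0,0,0]],[[0,0,-0.075],[0,0,0]]], "gripper": 52}}

```text
t: 24.1
eef_pos: [0.5391, 0.1881, 0.2922]
tool_rot: [-0.033, -3.136, 0.007]
wrist_force: [1.9, -0.2, 0.3]
width: 0.0458
grasp_force: 0.0
```

{"method": "arm_command", "body": {"series": [[[0,0,-0.03],[0,0,0]],[[0,-0.0,-0.08],[0,0,0]],[[0.015,-0.05,-0.08],[0,0,0]],[[0.022,-0.1,-0.08],[0,0,0]],[[0.028,-0.145,-0.08],[0,0,0]]]}}

```text
t: 24.6
eef_pos: [0.508, 0.043, 0.3742]
tool_rot: [0.032, 3.141, -0.004]
wrist_force: [0.6, -0.5, -0.8]
width: 0.0459
grasp_force: 0.0
```

{"method": "arm_command", "body": {"series": [[[0.007,-0.05,0],[0,0,0]],[[0.014,-0.1,0],[0,0,0]],[[0.021,-0.15,0],[0,0,0]],[[0.028,-0.2,0],[0,0,0]],[[0.033,-0.24,0],[0,0,0]]]}}

```text
t: 25.1
eef_pos: [0.4694, -0.1976, 0.3741]
tool_rot: [-0.037, -3.14, 0.005]
wrist_force: [0.7, 0.4, 0.2]
width: 0.0456
grasp_force: 0.0
```

```bash
python3 -c "
from h import *
st();print(np.round(env.observe()['qpos'],3));s=snap('side');knob(s);H=hsv(s)
def loc(n,box,z):
    a,b=HU[n];m=(H[...,0]>=a)&(H[...,0]<=b)&(H[...,1]>110)&(H[...,2]>40);k=np.zeros_like(m);k[box[0]:box[1],box[2]:box[3]]=m[box[0]:box[1],box[2]:box[3]]
    for A,c,_ in blobs(k,20)[:1]: print(n,A,c.round(0),onplane(s,[c],z).round(4))
loc('green',(110,225,250,335),.0645)
for n in('yellow','blue'): loc(n,(265,400,235,345),.0235)
go(.4705,-.252,.027,2.954)"
```

```text
t 25.1 tcp [ 0.4694 -0.1976  0.3741] rv [-0.037 -3.14   0.005] F [0.7 0.4 0.2] w 0.0456 g 0.0
[[-1.0, 0.024, -0.001], [0.024, 1.0, -0.003], [0.001, -0.003, -1.0]]
[ 0.804  0.697 -0.829  1.926  0.698  0.835  1.141]
knob 139 [311.4 200.9] [0.5963 0.0422 0.1413]
green 105 [289. 185.] [[0.5463 0.1834 0.0645]]
yellow 261 [275. 322.] [[ 0.4706 -0.2535  0.0235]]
blue 254 [309. 314.] [[ 0.5576 -0.24    0.0235]]
yaw now 3.107 shift [-0.0052 -0.0448  0.1994] turn [-0.009 -0.004  0.153]
```

{"method": "arm_command", "body": {"series": [[[-0.005,-0.045,0.0],[0,0,0.1]],[[-0.005,-0.045,0.05],[-0.009,-0.004,0.153]],[[-0.005,-0.045,0.1],[-0.009,-0.004,0.153]],[[-0.005,-0.045,0.14],[-0.009,-0.004,0.153]],[[-0.005,-0.045,0.14],[-0.009,-0.004,0.153]]]}}

```text
t: 25.65
eef_pos: [0.4726, -0.2395, 0.2302]
tool_rot: [-0.273, -3.125, -0.014]
wrist_force: [-0.5, 0.4, 0.4]
width: 0.0456
grasp_force: 0.0
```

```bash
python3 -c "
from h import *
st();go(.4705,-.252,.027,2.954)"
```

```text
t 25.65 tcp [ 0.4726 -0.2395  0.2302] rv [-0.273 -3.125 -0.014] F [-0.5  0.4  0.4] w 0.0456 g 0.0
[[-0.985, 0.173, -0.004], [0.173, 0.985, 0.009], [0.006, 0.008, -1.0]]
yaw now 2.968 shift [-0.0004 -0.0131  0.0561] turn [ 0.008 -0.006  0.014]
```

{"method": "arm_command", "body": {"series": [[[0,0,0],[0,0,0]],[[0,0,0],[0,0,0]],[[0,0,0],[0,0,0]]]}}

```text
t: 25.95
eef_pos: [0.4753, -0.2402, 0.2363]
tool_rot: [0.274, 3.122, 0.009]
wrist_force: [0.9, 0.5, -0.1]
width: 0.0454
grasp_force: 0.0
```

```bash
python3 -c "
from h import *
st();go(.4705,-.252,.027,2.954);print(np.round(env.observe()['qpos'],3))"
```

```text
t 25.95 tcp [ 0.4753 -0.2402  0.2363] rv [0.274 3.122 0.009] F [ 0.9  0.5 -0.1] w 0.0454 g 0.0
[[-0.985, 0.174, 0.008], [0.174, 0.985, 0.005], [-0.007, 0.007, -1.0]]
yaw now 2.967 shift [ 0.0031 -0.0129  0.0622] turn [0.007 0.007 0.013]
[ 0.732  0.902 -0.594  1.958  0.926  0.571  0.892]
```

{"method": "arm_command", "body": {"series": [[[0.003,-0.013,0.0],[0,0,0.013]],[[0.003,-0.013,0.03],[0.007,0.007,0.013]],[[0.003,-0.013,0.055],[0.007,0.007,0.013]],[[0.003,-0.013,0.061],[0.007,0.007,0.013]],[[0.003,-0.013,0.061],[0.007,0.007,0.013]]]}}

```text
t: 26.45
eef_pos: [0.4691, -0.2526, 0.173]
tool_rot: [-0.295, -3.123, -0.0]
wrist_force: [-0.5, -0.4, 0.9]
width: 0.046
grasp_force: 0.0
```

{"method": "arm_command", "body": {"series": [[[0,0,0],[0,0,0]],[[0,0,0],[0,0,0]],[[0,0,0],[0,0,0]]]}}

```text
t: 26.75
eef_pos: [0.4697, -0.2522, 0.1739]
tool_rot: [-0.295, -3.125, -0.0]
wrist_force: [0.0, 1.2, -0.6]
width: 0.0458
grasp_force: 0.0
```

```bash
python3 -c "
from h import *
st();go(.4705,-.252,.027,2.954)"
```

```text
t 26.75 tcp [ 0.4697 -0.2522  0.1739] rv [-0.295 -3.125 -0.   ] F [ 0.   1.2 -0.6] w 0.0458 g 0.0
[[-0.982, 0.187, -0.002], [0.187, 0.982, 0.001], [0.002, 0.0, -1.0]]
yaw now 2.954 shift [-0.0007  0.0003 -0.0001] turn [ 0.    -0.002 -0.   ]
```

{"method": "arm_command", "body": {"series": [[[0,0,0],[0,0,0]],[[0,0,0],[0,0,0]],[[0,0,0],[0,0,0]],[[0,0,0],[0,0,0]],[[0,0,0],[0,0,0]]], "gripper": 0, "newtons": 30}}

```text
t: 27.25
eef_pos: [0.4697, -0.2517, 0.1733]
tool_rot: [-0.294, -3.125, -0.002]
wrist_force: [0.2, 1.2, 3.4]
width: 0.0286
grasp_force: 30.0
```

{"method": "arm_command", "body": {"series": [[[0,0,-0.03],[0,0,0]],[[0,0,-0.08],[0,0,0]],[[0,0,-0.12],[0,0,0]],[[0,0,-0.17],[0,0,0]],[[0,0,-0.2],[0,0,0]]]}}

```text
t: 27.75
eef_pos: [0.4703, -0.2523, 0.3759]
tool_rot: [-0.295, -3.126, 0.0]
wrist_force: [0.5, -1.3, -2.1]
width: 0.0286
grasp_force: 30.0
```

{"method": "arm_command", "body": {"series": [[[0,0.04,0],[0,0,0]],[[0,0.085,0],[0,0,0]],[[0,0.13,0],[0,0,0]],[[0,0.175,0],[0,0,0]],[[0.01,0.215,0],[0,0,0]]]}}

```text
t: 28.25
eef_pos: [0.5012, -0.0373, 0.3729]
tool_rot: [-0.295, -3.125, -0.002]
wrist_force: [0.9, 0.4, -1.6]
width: 0.029
grasp_force: 30.0
```

{"method": "arm_command", "body": {"series": [[[0,0.04,0],[0,0,0]],[[0,0.085,0],[0,0,0]],[[0,0.13,0],[0,0,0]],[[0,0.175,0],[0,0,0]],[[0.01,0.215,0],[0,0,0]]]}}

```text
t: 28.75
eef_pos: [0.5316, 0.1756, 0.3727]
tool_rot: [-0.296, -3.124, -0.001]
wrist_force: [1.0, -0.0, -1.8]
width: 0.0286
grasp_force: 30.0
```

{"method": "arm_command", "body": {"series": [[[0,0.04,0],[0,0,-0.1]],[[0.006,0.086,0],[0,0,-0.17]],[[0.006,0.086,0],[0,0,-0.17]],[[0.006,0.086,0],[0,0,-0.17]],[[0.006,0.086,0],[0,0,-0.17]]]}}

```text
t: 29.25
eef_pos: [0.5412, 0.2579, 0.3725]
tool_rot: [-0.031, -3.137, 0.003]
wrist_force: [-0.9, 0.0, -1.5]
width: 0.0285
grasp_force: 30.0
```

```bash
python3 -c "
from h import *
st();print(np.round(env.observe()['qpos'],3));go(.54,.26,.070,3.128);knob()"
```

```text
t 29.25 tcp [0.5412 0.2579 0.3725] rv [-3.100e-02 -3.137e+00  3.000e-03] F [-0.9  0.  -1.5] w 0.0285 g 30.0
[[-1.0, 0.02, -0.005], [0.02, 1.0, -0.002], [0.005, -0.002, -1.0]]
[-0.109  0.788 -0.758  1.66   0.635  0.961  0.452]
yaw now 3.122 shift [0.0005 0.0023 0.1555] turn [-0.002 -0.005 -0.006]
knob 138 [311.4 200.9] [0.5966 0.0421 0.1415]
```

{"method": "arm_command", "body": {"series": [[[0,0.002,0.045],[0,-0.005,0]],[[0,0.002,0.09],[0,-0.005,0]],[[0,0.002,0.13],[0,-0.005,0]],[[0,0.002,0.15],[0,-0.005,0]],[[0,0.002,0.157],[0,-0.005,0]]]}}

```text
t: 29.8
eef_pos: [0.5401, 0.2592, 0.2141]
tool_rot: [-0.031, -3.139, 0.006]
wrist_force: [-11.3, -10.2, 44.3]
width: 0.0287
grasp_force: 30.0
```

{"method": "arm_command", "body": {"series": [[[0,0,0],[0,0,0]],[[0,0,0],[0,0,0]],[[0,0,0],[0,0,0]]]}}

```text
t: 30.1
eef_pos: [0.5411, 0.2615, 0.2173]
tool_rot: [0.029, 3.138, 0.003]
wrist_force: [-0.1, 0.1, -1.7]
width: 0.0288
grasp_force: 30.0
```

{"method": "arm_command", "body": {"series": [[[0,0,0],[0,0,0]],[[0,0,0],[0,0,0]],[[0,0,0],[0,0,0]],[[0,0,-0.03],[0,0,0]],[[0,0,-0.075],[0,0,0]]], "gripper": 52}}

```text
t: 30.6
eef_pos: [0.5396, 0.261, 0.29]
tool_rot: [-0.027, -3.138, 0.003]
wrist_force: [0.7, 1.3, 0.7]
width: 0.0458
grasp_force: 0.0
```

{"method": "arm_command", "body": {"series": [[[0,0,-0.03],[0,0,0]],[[0,-0.0,-0.08],[0,0,0]],[[0,-0.05,-0.08],[0,0,0]],[[0,-0.1,-0.08],[0,0,0]],[[0,-0.145,-0.08],[0,0,0]]]}}

```text
t: 31.1
eef_pos: [0.5374, 0.1146, 0.3716]
tool_rot: [0.028, 3.139, -0.0]
wrist_force: [1.1, -0.2, -0.4]
width: 0.0461
grasp_force: 0.0
```

{"method": "arm_command", "body": {"series": [[[-0.005,-0.05,0],[0,0,0]],[[-0.005,-0.1,0],[0,0,0]],[[-0.01,-0.15,0],[0,0,0]],[[-0.01,-0.2,0],[0,0,0]],[[-0.013,-0.24,0],[0,0,0]]]}}

```text
t: 31.6
eef_pos: [0.5457, -0.1269, 0.3708]
tool_rot: [0.031, 3.141, -0.001]
wrist_force: [0.6, 0.7, 0.2]
width: 0.0458
grasp_force: 0.0
```

{"method": "arm_command", "body": {"series": [[[-0.005,-0.05,0],[0,0,-0.1]],[[-0.012,-0.1,0],[0,0,-0.2]],[[-0.012,-0.113,0],[0,0,-0.254]],[[-0.012,-0.113,0],[0,0,-0.254]],[[-0.012,-0.113,0],[0,0,-0.254]]]}}

```text
t: 32.1
eef_pos: [0.5564, -0.2355, 0.371]
tool_rot: [-0.37, 3.118, 0.004]
wrist_force: [1.0, 0.7, -0.1]
width: 0.0456
grasp_force: 0.0
```

```bash
python3 -c "
from h import *
st();print(np.round(env.observe()['qpos'],3));s=snap('side');knob(s);H=hsv(s)
def loc(n,box,z):
    a,b=HU[n];m=(H[...,0]>=a)&(H[...,0]<=b)&(H[...,1]>110)&(H[...,2]>40);k=np.zeros_like(m);k[box[0]:box[1],box[2]:box[3]]=m[box[0]:box[1],box[2]:box[3]]
    for A,c,kk in blobs(k,20)[:1]:
        v,u=np.nonzero(kk);r=cv2.minAreaRect(np.float32(onplane(s,np.c_[u,v],z)[:,:2]*1000));print(n,A,c.round(0),onplane(s,[c],z).round(4),r)
loc('green',(110,225,250,335),.0645);loc('yellow',(110,195,250,335),.0645)
loc('blue',(265,400,235,345),.0235)
save(s,'p2.png',(110,390,200,370),2.1)
go(.5555,-.2385,.027,3.385)"
```

```text
t 32.1 tcp [ 0.5564 -0.2355  0.371 ] rv [-0.37   3.118  0.004] F [ 1.   0.7 -0.1] w 0.0456 g 0.0
[[-0.972, -0.234, 0.002], [-0.234, 0.972, 0.003], [-0.002, 0.002, -1.0]]
[ 0.791  0.834 -0.883  1.647  0.731  1.022  1.475]
blue 251 [309. 314.] [[ 0.5575 -0.2399  0.0235]] ((557.34814453125, -239.66326904296875), (53.13741683959961, 34.61973190307617), 16.38381004333496)
yaw now -2.904 shift [ 0.0024 -0.0039  0.1972] turn [ 0.002  0.002 -0.005]
```

View pics/p2.png

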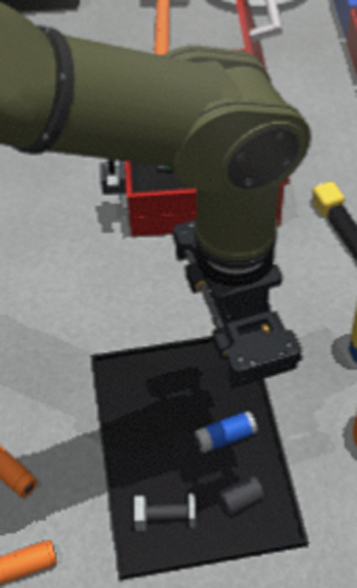

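Blue is still at crop (228,432), beside the impact socket (242,495) and drop link (165,512). The arm hides the case here, but the lid handle is still visible up at (270,20). I descend on blue.

{"method": "arm_command", "body": {"series": [[[0.002,-0.004,0.045],[0,0,-0.015]],[[0.002,-0.004,0.09],[0,0,-0.015]],[[0.002,-0.004,0.13],[0,0,-0.015]],[[0.002,-0.004,0.15],[0,0,-0.015]],[[0.002,-0.004,0.15],[0,0,-0.015]]]}}

```text
t: 32.65
eef_pos: [0.5548, -0.2384, 0.2185]
tool_rot: [0.399, -3.113, -0.006]
wrist_force: [0.1, 0.6, 0.8]
width: 0.0456
grasp_force: 0.0
```

{"method": "arm_command", "body": {"series": [[[0,0,0],[0,0,0]],[[0,0,0],[0,0,0]],[[0,0,0],[0,0,0]]]}}

```text
t: 32.95
eef_pos: [0.5563, -0.2407, 0.2226]
tool_rot: [-0.393, 3.113, -0.0]
wrist_force: [0.2, 0.2, -0.2]
width: 0.0459
grasp_force: 0.0
```

```bash
python3 -c "
from h import *
st();go(.5555,-.2385,.027,3.394)"
```

```text
t 32.95 tcp [ 0.5563 -0.2407  0.2226] rv [-0.393  3.113 -0.   ] F [ 0.2  0.2 -0.2] w 0.0459 g 0.0
[[-0.969, -0.249, 0.004], [-0.249, 0.969, 0.0], [-0.004, -0.001, -1.0]]
yaw now -2.89 shift [0.0004 0.0023 0.0486] turn [-0.001  0.004 -0.001]
```

{"method": "arm_command", "body": {"series": [[[0,0.002,0.03],[0,0,0]],[[0,0.002,0.045],[0,0,0]],[[0,0.002,0.048],[0,0,0]],[[0,0.002,0.048],[0,0,0]],[[0,0.002,0.048],[0,0,0]]]}}

```text
t: 33.45
eef_pos: [0.5556, -0.239, 0.1737]
tool_rot: [-0.393, 3.114, 0.001]
wrist_force: [-0.2, 0.0, 0.1]
width: 0.0461
grasp_force: 0.0
```

{"method": "arm_command", "body": {"series": [[[0,0,0],[0,0,0]],[[0,0,0],[0,0,0]],[[0,0,0],[0,0,0]],[[0,0,0],[0,0,0]],[[0,0,0],[0,0,0]]], "gripper": 0, "newtons": 30}}

```text
t: 33.95
eef_pos: [0.5555, -0.2386, 0.1735]
tool_rot: [-0.394, 3.114, 0.001]
wrist_force: [-0.7, 2.2, 5.9]
width: 0.0284
grasp_force: 29.9
```

{"method": "arm_command", "body": {"series": [[[0,0,-0.03],[0,0,0]],[[0,0,-0.08],[0,0,0]],[[0,0,-0.12],[0,0,0]],[[0,0,-0.17],[0,0,0]],[[0,0,-0.2],[0,0,0]]]}}

```text
t: 34.45
eef_pos: [0.5552, -0.2392, 0.3761]
tool_rot: [-0.393, 3.113, -0.001]
wrist_force: [1.1, 0.0, -1.7]
width: 0.0285
grasp_force: 29.9
```

{"method": "arm_command", "body": {"series": [[[-0.008,0.037,0],[0,0,0]],[[-0.017,0.074,0],[0,0,0]],[[-0.025,0.111,0],[0,0,0]],[[-0.034,0.148,0],[0,0,0]],[[-0.042,0.185,0],[0,0,0]]]}}

```text
t: 34.95
eef_pos: [0.5492, -0.0486, 0.3727]
tool_rot: [-0.393, 3.116, 0.0]
wrist_force: [-0.0, -0.1, -1.1]
width: 0.0285
grasp_force: 29.9
```

{"method": "arm_command", "body": {"series": [[[-0.008,0.037,0],[0,0,0]],[[-0.017,0.074,0],[0,0,0]],[[-0.025,0.111,0],[0,0,0]],[[-0.034,0.148,0],[0,0,0]],[[-0.042,0.185,0],[0,0,0]]]}}

```text
t: 35.45
eef_pos: [0.5441, 0.1411, 0.3728]
tool_rot: [-0.393, 3.116, -0.0]
wrist_force: [0.7, -0.3, -1.6]
width: 0.0287
grasp_force: 29.9
```

{"method": "arm_command", "body": {"series": [[[-0.008,0.037,0],[0,0,0.1]],[[-0.017,0.074,0],[0,0,0.2]],[[-0.025,0.111,0],[0,0,0.266]],[[-0.034,0.148,0],[0,0,0.266]],[[-0.042,0.185,0],[0,0,0.266]]]}}

```text
t: 35.95
eef_pos: [0.5389, 0.3308, 0.3729]
tool_rot: [0.024, 3.14, -0.001]
wrist_force: [0.1, -0.9, -0.6]
width: 0.0285
grasp_force: 29.9
```

{"method": "arm_command", "body": {"series": [[[0,0,0],[0,0,0]],[[0,0,0],[0,0,0]]]}}

```text
t: 36.15
eef_pos: [0.5385, 0.3303, 0.3727]
tool_rot: [0.02, 3.141, -0.0]
wrist_force: [0.5, -0.6, -1.1]
width: 0.0284
grasp_force: 29.9
```

```bash
python3 -c "
from h import *
st();print(np.round(env.observe()['qpos'],3));go(.54,.33,.070,3.128);knob()"
```

```text
t 36.15 tcp [0.5385 0.3303 0.3727] rv [ 0.02   3.141 -0.   ] F [ 0.5 -0.6 -1.1] w 0.0284 g 29.9
[[-1.0, 0.013, 0.001], [0.013, 1.0, -0.0], [-0.001, -0.0, -1.0]]
[-0.237  0.823 -0.743  1.561  0.627  1.008  0.393]
yaw now 3.129 shift [-0.0014 -0.0002  0.1557] turn [-0.     0.001  0.001]
knob 140 [311.4 200.8] [0.5966 0.0422 0.1414]
```

{"method": "arm_command", "body": {"series": [[[-0.001,0,0.045],[0,0,0]],[[-0.001,0,0.09],[0,0,0]],[[-0.001,0,0.13],[0,0,0]],[[-0.001,0,0.145],[0,0,0]],[[-0.001,0,0.152],[0,0,0]]]}}

```text
t: 36.7
eef_pos: [0.5405, 0.3282, 0.22]
tool_rot: [-0.026, -3.141, 0.002]
wrist_force: [-1.2, 0.6, -0.4]
width: 0.0285
grasp_force: 29.9
```

{"method": "arm_command", "body": {"series": [[[0,0,0],[0,0,0]],[[0,0,0],[0,0,0]],[[0,0,0],[0,0,0]]]}}

```text
t: 37.0
eef_pos: [0.5407, 0.3303, 0.2233]
tool_rot: [0.024, 3.138, 0.005]
wrist_force: [-0.6, 0.4, -1.8]
width: 0.0285
grasp_force: 29.9
```

{"method": "arm_command", "body": {"series": [[[0,0,0],[0,0,0]],[[0,0,0],[0,0,0]],[[0,0,0],[0,0,0]],[[0,0,-0.03],[0,0,0]],[[0,0,-0.075],[0,0,0]]], "gripper": 52}}

```text
t: 37.5
eef_pos: [0.5394, 0.3289, 0.2948]
tool_rot: [-0.022, -3.138, 0.004]
wrist_force: [1.0, -0.0, 1.1]
width: 0.046
grasp_force: 0.0
```

{"method": "arm_command", "body": {"series": [[[0,0,-0.03],[0,0,0]],[[0,-0.0,-0.08],[0,0,0]],[[0.01,-0.05,-0.08],[0,0,0]],[[0.02,-0.1,-0.08],[0,0,0]],[[0.028,-0.15,-0.08],[0,0,0]]]}}

```text
t: 38.0
eef_pos: [0.5094, 0.1814, 0.3767]
tool_rot: [0.021, 3.139, 0.001]
wrist_force: [1.1, -0.3, -0.4]
width: 0.0459
grasp_force: 0.0
```

{"method": "arm_command", "body": {"series": [[[0.01,-0.05,0],[0,0,0]],[[0.02,-0.1,0],[0,0,0]],[[0.02,-0.15,0],[0,0,0]],[[0.02,-0.15,0],[0,0,0]],[[0.02,-0.15,0],[0,0,0]]], "gripper": 0}}

```text
t: 38.5
eef_pos: [0.4881, 0.0315, 0.3761]
tool_rot: [0.029, 3.14, 0.001]
wrist_force: [0.1, 0.9, 0.3]
width: 0.0084
grasp_force: 0.0
```

```bash
python3 -c "
from h import *
st();print(np.round(env.observe()['qpos'],3));s=snap('side');knob(s);save(s,'q1.png',(70,250,220,370),3);s=snap('top');save(s,'q2.png',(150,270,140,340),3.5)
o=sockets(s,(160,250,150,262),.0595)
go(.535,.03,.20,1.557)"
```

```text
t 38.5 tcp [0.4881 0.0315 0.3761] rv [2.90e-02 3.14e+00 1.00e-03] F [0.1 0.9 0.3] w 0.0084 g 0.0
[[-1.0, 0.018, 0.002], [0.018, 1.0, 0.001], [-0.002, 0.001, -1.0]]
[ 0.331  0.659 -0.797  1.981  0.67   0.782  0.692]
knob 137 [311.4 201. ] [0.5966 0.0407 0.1416]
blue [0.5409 0.3293] rectc [0.5406 0.3307] ang -3.1 [35. 48.] 173 [181. 218.]
yellow [0.5195 0.2564] rectc [0.5189 0.2562] ang -3.139 [32. 50.] 180 [204. 225.]
red [0.6077 0.2754] rectc [0.5685 0.2615] ang 1.85 [338. 232.] 1664 [198. 197.]
green [0.5393 0.1885] rectc [0.5395 0.1898] ang 3.119 [31. 44.] 151 [225. 218.]
yaw now 3.128 shift [-0.0468 -0.0038  0.0295] turn [ 0.004 -0.     1.571]
```

View pics/q2.png

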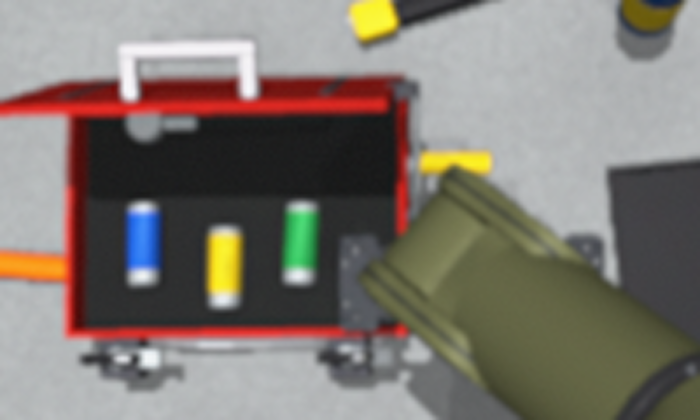

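All three sockets lie flat on the case floor: blue (143,243), yellow (224,267) and green (300,243). The stay knob at (455,162) is unchanged. I now turn the tool and go to the knob with the fingers shut.

{"method": "arm_command", "body": {"series": [[[0,0,0],[0,0,0.14]],[[0,0,0],[0,0,0.28]],[[0,0,0],[0,0,0.42]],[[0,0,0],[0,0,0.53]],[[0,0,0],[0,0,0.53]]]}}

```text
t: 39.1
eef_pos: [0.4881, 0.0354, 0.3764]
tool_rot: [0.839, 3.026, 0.004]
wrist_force: [-0.1, 1.0, 0.8]
width: 0.0003
grasp_force: 0.0
```

{"method": "arm_command", "body": {"series": [[[0,0,0],[0,0,0.14]],[[0,0,0],[0,0,0.28]],[[0,0,0],[0,0,0.42]],[[0,0,0],[0,0,0.53]],[[0,0,0],[0,0,0.53]]]}}

```text
t: 39.6
eef_pos: [0.488, 0.0346, 0.3761]
tool_rot: [1.601, 2.702, 0.003]
wrist_force: [0.9, 0.0, -0.2]
width: 0.0006
grasp_force: 0.0
```

{"method": "arm_command", "body": {"series": [[[0,0,0],[0,0,0.14]],[[0,0,0],[0,0,0.28]],[[0,0,0],[0,0,0.42]],[[0,0,0],[0,0,0.51]],[[0,0,0],[0,0,0.51]]]}}

```text
t: 40.1
eef_pos: [0.488, 0.034, 0.376]
tool_rot: [2.231, 2.212, 0.003]
wrist_force: [0.1, 0.6, -0.1]
width: 0.0003
grasp_force: 0.0
```

```bash
python3 -c "
from h import *
st();print(np.round(env.observe()['qpos'],3));go(.54,.029,.138,1.557);go(.56,.029,.138,1.557);print(env.finger_overhang)"
```

```text
t 40.1 tcp [0.488 0.034 0.376] rv [2.231 2.212 0.003] F [ 0.1  0.6 -0.1] w 0.0003 g 0.0
[[0.008, 1.0, 0.001], [1.0, -0.008, 0.001], [0.001, 0.001, -1.0]]
[ 0.057  0.573 -0.344  1.994  0.317  0.624 -0.504]
yaw now 1.562 shift [-0.0047  0.0519  0.091 ] turn [ 0.001 -0.001  0.005]
yaw now 1.562 shift [-0.0045  0.0719  0.0911] turn [ 0.001 -0.001  0.005]
0.166
```

{"method": "arm_command", "body": {"series": [[[-0.005,0.03,0.0],[0,0,0]],[[-0.005,0.05,0.03],[0,0,0]],[[-0.005,0.05,0.07],[0,0,0]],[[-0.005,0.05,0.091],[0,0,0]],[[-0.005,0.05,0.091],[0,0,0]]]}}

```text
t: 40.6
eef_pos: [0.5369, 0.0278, 0.2823]
tool_rot: [-2.228, -2.209, 0.005]
wrist_force: [-0.6, 0.1, 0.3]
width: 0.0003
grasp_force: 0.0
```

{"method": "arm_command", "body": {"series": [[[0,0,0],[0,0,0]],[[0,0.006,0],[0,0,0]],[[0,0.012,0],[0,0,0]],[[0,0.018,0],[0,0,0]],[[0,0.022,0],[0,0,0]]]}}

```text
t: 41.1
eef_pos: [0.5611, 0.027, 0.2858]
tool_rot: [2.236, 2.205, 0.005]
wrist_force: [-0.2, -0.8, 0.2]
width: 0.0004
grasp_force: 0.0
```

```bash
python3 -c "
from h import *
st();knob();go(.6,.029,.138,1.557)"
```

```text
t 41.1 tcp [0.5611 0.027  0.2858] rv [2.236 2.205 0.005] F [-0.2 -0.8  0.2] w 0.0004 g 0.0
[[0.014, 1.0, 0.003], [1.0, -0.014, 0.001], [0.001, 0.003, -1.0]]
knob 71 [312.2 205.2] [0.5967 0.0227 0.1399]
yaw now 1.556 shift [0.0025 0.0386 0.0008] turn [ 0.004 -0.001 -0.001]
```

Not touching yet. I push on towards +x and a little down, checking the force on the way.

{"method": "arm_command", "body": {"series": [[[0.001,0.005,0.0],[0,0,0]],[[0.001,0.01,0.002],[0,0,0]],[[0.001,0.015,0.004],[0,0,0]],[[0.001,0.02,0.006],[0,0,0]],[[0.001,0.024,0.008],[0,0,0]]]}}

```text
t: 41.65
eef_pos: [0.5827, 0.0277, 0.2757]
tool_rot: [-2.234, -2.204, 0.005]
wrist_force: [-6.5, 0.3, -3.9]
width: 0.0007
grasp_force: 3.2
```

```bash
python3 -c "
from h import *
st();knob()"
```

```text
t 41.65 tcp [0.5827 0.0277 0.2757] rv [-2.234 -2.204  0.005] F [-6.5  0.3 -3.9] w 0.0007 g 3.2
[[0.014, 1.0, -0.004], [1.0, -0.014, 0.0], [0.0, -0.004, -1.0]]
knob 55 [316.3 208. ] [0.6071 0.0175 0.1335]
```

{"method": "arm_command", "body": {"series": [[[0,0.006,0.003],[0,0,0]],[[0,0.012,0.007],[0,0,0]],[[0,0.018,0.011],[0,0,0]],[[0,0.024,0.015],[0,0,0]],[[0,0.028,0.018],[0,0,0]]]}}

```text
t: 42.2
eef_pos: [0.6032, 0.028, 0.2541]
tool_rot: [-2.221, -2.196, 0.034]
wrist_force: [-24.2, 2.5, -3.9]
width: 0.0007
grasp_force: 11.9
```

```bash
python3 -c "
from h import *
st();s=snap('side');knob(s);save(s,'k1.png',(60,240,210,390),3)"
```

```text
t 42.2 tcp [0.6032 0.028  0.2541] rv [-2.221 -2.196  0.034] F [-24.2   2.5  -3.9] w 0.0007 g 11.9
[[0.011, 1.0, -0.028], [1.0, -0.011, -0.002], [-0.003, -0.028, -1.0]]
knob 41 [322.  212.5] [0.6241 0.0179 0.1128]
```

View pics/k1.png

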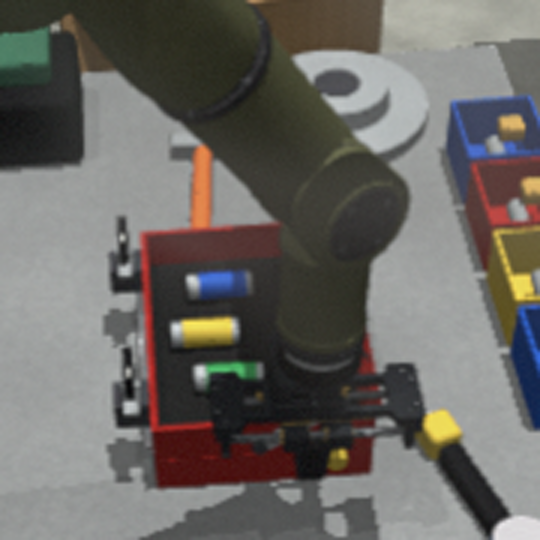

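The knob at crop (338,459) has moved about 28 mm back and 28 mm down. I back off and check that it stays broken.

{"method": "arm_command", "body": {"series": [[[0,-0.01,0],[0,0,0]],[[0,-0.03,0],[0,0,0]],[[0,-0.06,-0.0],[0,0,0]],[[0,-0.08,-0.04],[0,0,0]],[[0,-0.08,-0.09],[0,0,0]]]}}

```text
t: 42.75
eef_pos: [0.5297, 0.0283, 0.3483]
tool_rot: [-2.233, -2.205, 0.006]
wrist_force: [1.5, -0.0, 0.2]
width: 0.0006
grasp_force: 0.0
```

{"method": "arm_command", "body": {"series": [[[0,0,-0.04],[0,0,0]],[[0,0,-0.08],[0,0,0]],[[0,0,-0.12],[0,0,0]],[[0,0,-0.16],[0,0,0]],[[0,0,-0.19],[0,0,0]]]}}

```text
t: 43.25
eef_pos: [0.5326, 0.0282, 0.5425]
tool_rot: [2.235, 2.202, 0.01]
wrist_force: [0.4, -0.4, 0.7]
width: 0.0006
grasp_force: 0.0
```

```bash
python3 -c "
from h import *
st();print(np.round(env.observe()['qpos'],3));s=snap('side');knob(s);save(s,'k2.png',(60,240,210,390),3);C=cloud(s)
H=hsv(s);g=(H[...,1]<60)&(H[...,2]>120)&(C[...,2]>.2)&(C[...,0]>.6)&(C[...,0]<.76)&(C[...,1]>.15)&(C[...,1]<.33)
for a,c,k in blobs(g,8): print(a,c.round(0),np.median(C[k],0).round(4),np.percentile(C[k],[5,95],axis=0).round(3).tolist())
s=snap('top');C=cloud(s);H=hsv(s);g=(H[...,1]<60)&(H[...,2]>120)&(C[...,2]>.2)&(C[...,0]>.55)&(C[...,0]<.76)&(C[...,1]>.15)&(C[...,1]<.33)
for a,c,k in blobs(g,8): print('top',a,c.round(0),np.median(C[k],0).round(4),np.percentile(C[k],[5,95],axis=0).round(3).tolist())
for th in (1.1,1.2,1.25,1.3): print(th,handle(th).round(4))"
```

```text
t 43.25 tcp [0.5326 0.0282 0.5425] rv [2.235 2.202 0.01 ] F [ 0.4 -0.4  0.7] w 0.0006 g 0.0
[[0.015, 1.0, 0.008], [1.0, -0.015, 0.002], [0.002, 0.008, -1.0]]
[ 0.133  0.434 -0.425  1.631  0.195  1.11  -0.357]
knob 134 [320.8 206.3] [0.6238 0.0427 0.1168]
62 [316. 124.] [0.6302 0.1979 0.2798] [[0.605, 0.192, 0.267], [0.643, 0.215, 0.285]]
19 [317. 112.] [0.6347 0.2485 0.2818] [[0.63, 0.235, 0.278], [0.641, 0.259, 0.285]]
top 296 [193. 180.] [0.6291 0.2422 0.2813] [[0.605, 0.194, 0.265], [0.638, 0.29, 0.286]]
1.1 [0.6274 0.2435 0.2749]
1.2 [0.646  0.2435 0.2785]
1.25 [0.6555 0.2435 0.2796]
1.3 [0.6649 0.2435 0.2803]
```

View pics/k2.png

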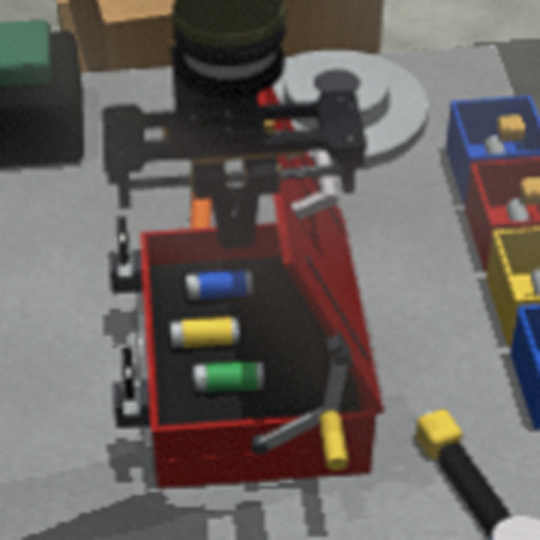

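The stay is bent (elbow at crop (333,412)) and the lid has settled to about 1.1 rad. The handle bar is near world (0.627, 0.242, 0.274). I go behind the bar with the fingers shut to push the lid down.

{"method": "arm_command", "body": {"series": [[[0.035,0.022,0],[0,0,0]],[[0.07,0.044,0],[0,0,0]],[[0.105,0.066,0],[0,0,0]],[[0.14,0.09,0],[0,0,0]],[[0.17,0.11,0],[0,0,0]]]}}

```text
t: 43.85
eef_pos: [0.6455, 0.1985, 0.5385]
tool_rot: [2.236, 2.206, 0.004]
wrist_force: [0.1, 0.3, 0.6]
width: 0.0005
grasp_force: 0.0
```

{"method": "arm_command", "body": {"series": [[[0.03,0.02,0],[0,0,0]],[[0.047,0.028,0],[0,0,0]],[[0.047,0.028,0],[0,0,0]],[[0.047,0.028,0],[0,0,0]],[[0.047,0.028,0],[0,0,0]]]}}

```text
t: 44.35
eef_pos: [0.6729, 0.2417, 0.5395]
tool_rot: [2.238, 2.203, 0.002]
wrist_force: [0.4, -0.3, 0.7]
width: 0.0002
grasp_force: 0.0
```

```bash
python3 -c "
from h import *
st();print(np.round(env.observe()['qpos'],3));go(.67,.2425,.272,1.557)
s=snap('side');knob(s)"
```

```text
t 44.35 tcp [0.6729 0.2417 0.5395] rv [2.238e+00 2.203e+00 2.000e-03] F [ 0.4 -0.3  0.7] w 0.0002 g 0.0
[[0.016, 1.0, 0.002], [1.0, -0.016, -0.0], [-0.0, 0.002, -1.0]]
[-0.253  0.745 -0.381  1.027  0.26   1.41  -0.597]
yaw now 1.555 shift [ 0.0009 -0.0032  0.1205] turn [ 0.002  0.    -0.002]
knob 134 [320.8 206.3] [0.6237 0.0414 0.1161]
```

{"method": "arm_command", "body": {"series": [[[0.001,-0.002,0.04],[0,0,0]],[[0.001,-0.002,0.08],[0,0,0]],[[0.001,-0.002,0.11],[0,0,0]],[[0.001,-0.002,0.12],[0,0,0]],[[0.001,-0.002,0.12],[0,0,0]]]}}

```text
t: 44.9
eef_pos: [0.6708, 0.2433, 0.4187]
tool_rot: [-2.238, -2.205, 0.001]
wrist_force: [0.4, 0.4, 0.6]
width: 0.0006
grasp_force: 0.0
```

{"method": "arm_command", "body": {"series": [[[0,-0.012,0],[0,0,0]],[[0,-0.022,0.002],[0,0,0]],[[0,-0.034,0.004],[0,0,0]],[[0,-0.046,0.007],[0,0,0]],[[0,-0.058,0.011],[0,0,0]]]}}

```text
t: 45.4
eef_pos: [0.6144, 0.2449, 0.4114]
tool_rot: [2.236, 2.201, 0.014]
wrist_force: [4.0, -0.2, -2.1]
width: 0.0007
grasp_force: 1.6
```

```bash
python3 -c "
from h import *
st();s=snap('side');knob(s);p,r=tool()
for th in (.9,.8,.7,.6,.5,.4): print(th,r.inv().apply(handle(th)+[.0245,0,.147]-p).round(3))"
```

```text
t 45.4 tcp [0.6144 0.2449 0.4114] rv [2.236 2.201 0.014] F [ 4.  -0.2 -2.1] w 0.0007 g 1.6
[[0.016, 1.0, 0.009], [1.0, -0.016, 0.003], [0.003, 0.009, -1.0]]
knob 135 [322.5 208.1] [0.6291 0.0436 0.1063]
0.9 [-0.002  0.004  0.001]
0.8 [-0.002 -0.013  0.01 ]
0.7 [-0.002 -0.028  0.021]
0.6 [-0.003 -0.043  0.033]
0.5 [-0.003 -0.057  0.046]
0.4 [-0.003 -0.069  0.061]
```

{"method": "arm_command", "body": {"series": [[[-0.002,-0.013,0.01],[0,0,0]],[[-0.002,-0.021,0.015],[0,0,0]],[[-0.002,-0.028,0.021],[0,0,0]],[[-0.002,-0.036,0.027],[0,0,0]],[[-0.002,-0.043,0.033],[0,0,0]]]}}

```text
t: 45.95
eef_pos: [0.5696, 0.244, 0.3752]
tool_rot: [2.237, 2.206, 0.003]
wrist_force: [1.0, 0.8, 0.9]
width: 0.0006
grasp_force: 0.5
```

{"method": "arm_command", "body": {"series": [[[0,-0.007,0.006],[0,0,0]],[[0,-0.014,0.013],[0,0,0]],[[0,-0.02,0.02],[0,0,0]],[[0,-0.026,0.027],[0,0,0]],[[0,-0.026,0.027],[0,0,0]]]}}

```text
t: 46.45
eef_pos: [0.5427, 0.2442, 0.3469]
tool_rot: [-2.235, -2.206, 0.003]
wrist_force: [0.3, 0.5, -0.3]
width: 0.0005
grasp_force: 0.0
```

```bash
python3 -c "
from h import *
st();s=snap('side');knob(s);C=cloud(s);H=hsv(s)
g=(H[...,1]<60)&(H[...,2]>120)&(C[...,2]>.12)&(C[...,0]>.45)&(C[...,0]<.68)&(C[...,1]>.17)&(C[...,1]<.31)
for a,c,k in blobs(g,8): print(a,c.round(0),np.median(C[k],0).round(4))"
```

```text
t 46.45 tcp [0.5427 0.2442 0.3469] rv [-2.235 -2.206  0.003] F [ 0.3  0.5 -0.3] w 0.0005 g 0.0
[[0.013, 1.0, -0.002], [1.0, -0.013, -0.001], [-0.001, -0.002, -1.0]]
knob 126 [324.3 212.1] [0.6354 0.0434 0.0879]
9 [279. 147.] [0.5216 0.201  0.2044]
```

{"method": "arm_command", "body": {"series": [[[0,0.01,-0.03],[0,0,0]],[[0,0.01,-0.07],[0,0,0]],[[0,-0.03,-0.07],[0,0,0]],[[0,-0.054,-0.07],[0,0,0]],[[0,-0.054,-0.07],[0,0,0]]]}}

```text
t: 47.0
eef_pos: [0.4869, 0.2455, 0.4189]
tool_rot: [-2.232, -2.209, 0.001]
wrist_force: [0.2, 0.1, 0.2]
width: 0.0002
grasp_force: 0.0
```

{"method": "arm_command", "body": {"series": [[[0,0,0],[0,0,0]],[[0,0,0],[0,0,0]],[[0,0,0],[0,0,0]],[[0,0,0],[0,0,0]],[[0,0,0],[0,0,0]]]}}

```text
t: 47.5
eef_pos: [0.4903, 0.2449, 0.418]
tool_rot: [2.237, 2.205, 0.002]
wrist_force: [-0.2, 0.1, 0.4]
width: 0.0002
grasp_force: 0.0
```

{"method": "arm_command", "body": {"series": [[[0,0,0],[0,0,0]],[[0,0,0],[0,0,0]],[[0,0,0],[0,0,0]],[[0,0,0],[0,0,0]],[[0,0,0],[0,0,0]]]}}

```text
t: 48.0
eef_pos: [0.4899, 0.245, 0.4182]
tool_rot: [2.237, 2.206, 0.003]
wrist_force: [-0.0, 0.4, 0.5]
width: 0.0005
grasp_force: 0.0
```

{"method": "arm_command", "body": {"series": [[[0,0,0],[0,0,0]],[[0,0,0],[0,0,0]],[[0,0,0],[0,0,0]],[[0,0,0],[0,0,0]],[[0,0,0],[0,0,0]]]}}

```text
t: 48.5
eef_pos: [0.4899, 0.245, 0.4182]
tool_rot: [2.237, 2.206, 0.003]
wrist_force: [0.4, 0.1, 0.0]
width: 0.0002
grasp_force: 0.0
```

```bash
cat >> h.py <<'E'
def lid():
    s=snap('side');knob(s);C=cloud(s);H=hsv(s)
    g=(H[...,1]<60)&(H[...,2]>120)&(C[...,2]>.12)&(C[...,2]<.24)&(C[...,0]>.45)&(C[...,0]<.68)&(C[...,1]>.17)&(C[...,1]<.31)
    for a,c,k in blobs(g,8): print('bar',a,c.round(0),np.median(C[k],0).round(4))
    red=((H[...,0]<6)|(H[...,0]>172))&(H[...,1]>120)&(C[...,2]>.08)&(C[...,1]>.11)&(C[...,1]<.2)&(C[...,0]>.45)&(C[...,0]<.68)
    P=C[red]; f=np.polyfit(P[:,0],P[:,2],1); print('lid slope',f.round(4),len(P),'z',np.percentile(P[:,2],[5,50,95]).round(4)); return s
E
python3 -c "
from h import *
st();lid();go(.488,.243,.18,1.557)"
```

```text
t 48.5 tcp [0.4899 0.245  0.4182] rv [2.237 2.206 0.003] F [0.4 0.1 0. ] w 0.0002 g 0.0
[[0.014, 1.0, 0.001], [1.0, -0.014, 0.001], [0.001, 0.001, -1.0]]
knob 120 [324.2 217.8] [0.6359 0.0422 0.0625]
bar 23 [269. 164.] [0.4898 0.2027 0.1396]
bar 11 [268. 146.] [0.4916 0.2856 0.1384]
lid slope [0.0001 0.0984] 1468 z [0.0949 0.0985 0.1018]
yaw now 1.557 shift [-0.0021 -0.002   0.0912] turn [ 0.001 -0.001 -0.   ]
```

```bash
python3 -c "
from h import *
lid();s=snap('top');C=cloud(s)
m=(C[...,2]>.02)&(C[...,2]<.05)&(C[...,0]>.41)&(C[...,0]<.61)&(C[...,1]<-.11)&(C[...,1]>-.38)
for a,c,k in blobs(m,8): print('tray item',a,np.median(C[k],0).round(3))
print(env.sign_off())"
```

```text
knob 120 [324.2 217.8] [0.6358 0.043  0.0623]
bar 23 [269. 164.] [0.4898 0.203  0.1397]
bar 11 [268. 146.] [0.4916 0.2848 0.1396]
lid slope [-0.0003  0.0986] 1468 z [0.095  0.0984 0.1018]
tray item 132 [ 0.469 -0.33   0.028]
tray item 127 [ 0.56  -0.316  0.032]
the job is handed in; nothing more can be done
None
```

The job is done and handed in at about 49 s: both cams are undone, green, yellow and blue (red was absent) lie in the case, the stay is broken and the lid is shut. The impact socket and drop link are still in the tray, the sign-off gave no verdict, and I made no final check of the bystander tools.

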